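Fit the detector carriage on the optical rail and clamp it

ROBOT

A 6-joint arm with a two-finger parallel gripper is mounted at the origin on a cart in front of the work surface, level with it; the furniture and walls round the work are solid. World frame = base frame: x ahead of the robot, y to its left, z up, the work surface at z = 0. Lengths are in mm, angles in rad, forces in N, time in s.
With the tool pointing down it reaches from about 300 to 775 mm from the base axis. Payload 14.6 kg.
Tool frame: the origin (TCP) lies midway between the tips of the shut fingers; the grasp point (between the pads) lies 19 mm behind it; z points along the fingers, y is the direction in which the jaws open and shut (so a half turn about z gives the same grasp; the last joint's range is limited). The gripper opens to 94 mm and grips with 3 to 60 N. Pads are 16 mm wide; open, the fingers measure 119 mm over their backs; the gripper's body (75 mm by 177 mm) begins 78 mm behind the grasp point.
Start: joints at [-1.39, 0.3, 1.521, -0, 1.321, -0.067], TCP at [134.893, -533.191, 205.446] pointing down, gripper open.
Joint ranges: [-3.03, 3.03], [-0.79, 2.21], [0.23, 2.52], [-1.04, 4.18], [0, 3.07], [-2.55, 2.55]. Speed limits (rad/s): [2.22, 2.22, 2.57, 3.14, 3.14, 3.14].

INTERFACE

Orientations are given as [roll, pitch, yaw] about the fixed x, y, z axes, in that order (R = Rz(yaw) Ry(pitch) Rx(roll)).
In Python, from cell import manip, camera gives the robot as it stands. The module is installed in compiled form; this text tells all that it offers.
- The arm moves only by the tool jog_arm, never from a script. Its argument "commands" is a list of rows, each a list of 7 numbers: the shift along the world's x, y, z in units of 1 m (1.0 is 1 m), then the turn, a rotation vector about the world's x, y, z in units of 120 degrees (1.0 is 120 degrees), then the opening, from 0 (shut) to 1 (fully open). In form: [[x, y, z, ax, ay, az, grip], ...]. A call has exactly 10 rows; each row is the pose to reach, as a shift and turn from the pose commanded when the call began; what a row does not reach only later rows make up. A row lasts 1/8 s, in which the tool goes at most 62.5 mm and 10.7 degrees, less where a joint would pass 70% of its speed; a pose out of reach is approached as far as the arm can. A call with a number of a shift or a turn outside -1 to 1 is refused whole. A call with a gripper value outside its range is refused whole. The fingers move at their own pace and stop on an object; "grip_force" is the grip in N (left out, the last holds). Time passes only in rows, so rows that repeat a pose let the fingers close, or fill a call up. It gives the time, the measured TCP pose, the force and the opening at its end, in the units of the state.
- manip.read_state(): the state, without advancing time (a new reading comes with each control period).
- camera(name): name is "scene" or "top"; returns a dict with "pixels" (420x560x3 uint8, blue, green, red), "vertical_fov" (degrees; the focal length in pixels is half the picture's height over the tangent of half this angle, whatever the lens; pixels are square), "cx", "cy" (the principal point, pixels), "rvec" (rotation vector, rad) and "tvec" (3), from world to camera coordinates, as OpenCV has them. Camera axes: x right, y down, z forward; pixel columns grow to the right and rows downward; lengths in mm; the calibration is good to about 2 mm. A picture is of the moment at which its call begins. There is no depth.
- manip.sign_off(): hands the job in, once; it reports no verdict.
The state is a dict: "clock": time; "joints": joint angles; "qd": joint speeds; "effort": joint torques, N m; "eef_pos": TCP position; "eef_rot": TCP orientation; "wrist_force": force on the tool from outside, world axes, zero at the start; "moment": the same for the moment, N m; "finger_gap": finger opening in mm.
Only numpy, scipy, OpenCV 4.12 (cv2) and the standard library are available. Lean on these libraries where they do the work, as an engineer would, in place of code of your own. Each camera call takes 0.05 s, during which the arm holds its last target.

TASK

The photometer's detector carriage has been taken off its rail and stands on the worktop with its clamp knob loose. Slide it onto the dovetail from the open end of the rail, lens tube towards the lamp, until it sits lightly against the stop without shifting the stop; then turn the clamp knob clockwise until you feel it grip the rail firmly, but do not force it. Leave the things standing around where they are.

Things in the scene. Friction and masses are not known exactly. Their poses are not given: they have to be found in the camera images.
- carriage: Loose detector carriage, 0.45 kg. Origin: centre of its underside; z up; y along its groove, lens tube towards -y, clamp knob on its -x side. Base block 84 (x) x 70 (y) x 30 mm. Dovetail groove open below and at both ends: ceiling 15 mm above the underside, 53 mm wide at the ceiling, 40 mm at the underside. On the rail the underside is 30 mm above the worktop.
- head_center (a point): Centre of the grey detector head on the carriage, 66 mm above the underside: a block 36 (x) x 40 (y) mm, from 30 to 94 mm above the underside, the place to grip the carriage. The lens tube (27 mm across) runs from it to 42 mm in -y; a 12 mm socket sticks out 9 mm at +y. Axes as the carriage.
- carriage_nose (a point): Point on the carriage's front (-y) face, 35 mm from its origin, 15 mm above its underside (groove ceiling). Axes as the carriage. It coincides with stop_face when the carriage is home.
- rail: Dovetail rail fixed to the worktop, 280 mm long. Origin: its centre at worktop level; y along it to the open end, z up, -x side faces the robot. Dovetail 50 mm wide at its top, 34 at its foot, 17 mm tall, on a base 60 mm wide and 28 mm high; the groove has 1.5 mm of play a side. Fixed cuvette holder at y -44 to -88 mm, 119 mm high; fixed lamp at y -88 to -154, 133 mm high.
- rail_end (a point): Middle of the dovetail's top edge at the rail's open end (y = +140 mm, 45 mm above the worktop). Axes as the rail. The last 10 mm are bevelled: 2 mm narrower at each side and 1.5 mm lower at the end.
- stop_face (a point): Middle of the stop's face, which looks to +y, at the height of the dovetail's top (45 mm). Axes as the rail. The stop is a steel bar 66 mm wide, 16 mm thick along the rail, standing 12.5 mm above the dovetail (its screws 19 mm); it is held by friction and shifts when pushed along the rail with more than about 35 N.
- knob_grip (a point): Centre of the bar of the clamp knob: 48 mm long (this point's x), 14 mm thick (y, the width to grip), 24 mm tall (z). z is the knob's axis, pointing outward: up, leaning 30 degrees off vertical to the carriage's -x side. The bar stands 14 mm off the block on a 17 mm shaft. It lies at x -77, y 0, z 44.5 mm in the carriage.
- clamp_knob (a joint): Knob angle, rad; grows when turned clockwise seen from outside (about knob_grip's -z). Starts loose at 0 to 0.3; end stop at 3. 0.1 N m of friction; stays where left. A radian moves the jaw 4 mm. The angle at which the jaw bites (about 0.8 to 2.3) depends on its unknown adjustment: feel for it. 0.2 to 0.3 N m holds firmly; past about 0.4 N m the jaw (over 75 N) mars the rail.
- clamp_jaw: Brass clamp jaw, 39 mm long, inside the carriage's -x cheek; it moves to the carriage's +x as the knob is tightened and presses on the dovetail's flank. Origin at the carriage's origin when fully loose.
- beaker_small: Small glass beaker, 57 mm across, 65 mm tall, in front of the rail's lamp end; origin under its centre. Bystander.
- indicator_bottle: Small brown bottle with black cap, 42 mm across, 93 mm tall, behind the rail; origin under its centre. Bystander.
- marker: Felt marker lying in front of the rail, 134 mm long, 17 mm thick; origin under its centre. Bystander.

How it is judged:
By the outcome, as a careful person would: the job done as asked, in the order asked, and still so for the second after the job is handed in, with the robot touching nothing.
It also fails if it takes over 72 s, if anything falls off the work surface, if the arm or the gripper's body presses on something with over 40 N, if the wrist force passes 120 N, or if a joint passes its speed limit or range.

## Working session

There is one attempt and no reset: what is moved stays moved. The work goes in short steps, Python scripts to look and compute and a tool call to move; the robot and the scene stay as the last step left them, time stands still between calls to the robot, and variables do not carry over. Pictures are saved under pics/ and viewed, and the job is handed in when it is done.

Besides the shell and the picture viewer there is one more tool, called after ">>>" as name(argument=value, ...), one argument or row to a line, values as JSON. jog_arm: Moves the arm, as the interface text tells. Its arguments: {"type":"object","properties":{"commands":{"type":"array","items":{"type":"array","items":{"type":"number"}}},"grip_force":{"type":"number"}},"required":["commands"]}

```bash
mkdir -p pics
cat > h.py <<'E'
import numpy as np, cv2
from cell import manip, camera
def shot(name,fn):
    c=camera(name); im=np.array(c["pixels"],dtype=np.uint8); cv2.imwrite("pics/"+fn,im)
    f=im.shape[0]/2/np.tan(np.radians(c["vertical_fov"])/2)
    K=np.array([[f,0,c["cx"]],[0,f,c["cy"]],[0,0,1]]); R=cv2.Rodrigues(np.array(c["rvec"],float))[0]; t=np.array(c["tvec"],float).ravel()
    np.savez("pics/"+fn[:-4]+".npz",K=K,R=R,t=t)
    return im
def ld(fn):
    d=np.load("pics/"+fn+".npz"); return d["K"],d["R"],d["t"]
def ray(fn,u,v):
    K,R,t=ld(fn); return -R.T@t, R.T@np.linalg.inv(K)@np.array([u,v,1.])
def onz(fn,u,v,z):
    o,d=ray(fn,u,v); return o+d*(z-o[2])/d[2]
def proj(fn,p):
    K,R,t=ld(fn); q=K@(R@np.array(p,float)+t); return q[:2]/q[2]
def tri(f1,p1,f2,p2):
    o1,d1=ray(f1,*p1);o2,d2=ray(f2,*p2);d1/=np.linalg.norm(d1);d2/=np.linalg.norm(d2)
    s=np.linalg.lstsq(np.stack([d1,-d2],1),o2-o1,rcond=None)[0]
    a=o1+d1*s[0];b=o2+d2*s[1]; return (a+b)/2,np.linalg.norm(a-b)
E
python3 - <<'E'
from h import *
shot("scene","s0.png");shot("top","t0.png")
for n in("s0","t0"):
    K,R,t=ld(n);print(n,K[0,0],-R.T@t,R[2])
print(manip.read_state())
E
```

```text
s0 404.716477837118 [216.84575751 743.01010721 570.19332225] [ 0.36683429 -0.74724937 -0.55412181]
t0 401.8831127371483 [ 352.89018074   98.49375893 1089.06499663] [ 0.18054177  0.01700178 -0.98342036]
{'clock': 0.1, 'joints': array([-1.38958880e+00,  3.00351261e-01,  1.52153116e+00, -1.61543040e-05,
        1.32067426e+00, -6.65522956e-02]), 'qd': array([ 0.00107592, -0.00098492, -0.00256998, -0.00012828, -0.00044424,
        0.0004804 ]), 'effort': array([ 2.03316376e-03, -5.32645547e+01, -3.53284872e+01,  7.09711947e-02,
        2.34352757e-02, -6.23257597e-05]), 'eef_pos': array([ 134.85433148, -532.97039822,  204.97317865]), 'eef_rot': array([-3.14062973e+00, -4.84973135e-05,  2.47763801e-01]), 'wrist_force': array([-0.70019022,  0.61652052,  0.10795619]), 'moment': array([-0.00635094, -0.01504909,  0.04006281]), 'finger_gap': 93.94350874969739}
```

```bash
sleep 1; ls . pics
```

```text
.:
h.py
pics

pics:
s0.npz
s0.png
t0.npz
t0.png
```

View pics/s0.png

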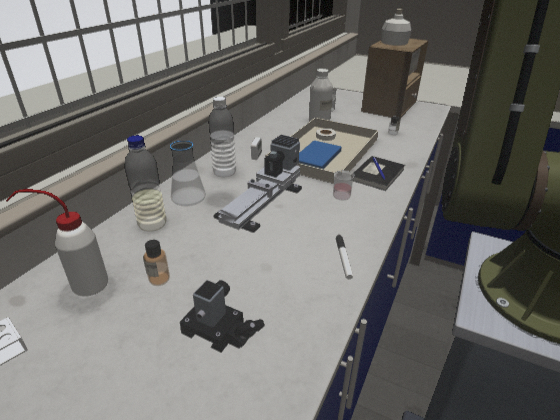

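View pics/t0.png

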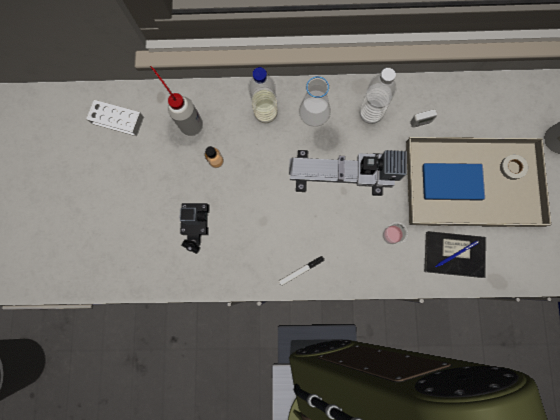

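The scene shows the carriage at about (215,318) and the rail from (235,210) to (300,170), with the lamp beyond it. In the top view the carriage is at (194,222). The rail's open end is at (291,168), the stop at about (343,168) and the lamp at (395,163). I'll zoom in on both.

Run:
```python
import cv2
t=cv2.imread("pics/t0.png");s=cv2.imread("pics/s0.png")
cv2.imwrite("pics/z1.png",cv2.resize(t[190:265,160:240],None,fx=7.5,fy=7.5,interpolation=cv2.INTER_CUBIC))
cv2.imwrite("pics/z2.png",cv2.resize(t[140:205,280:413],None,fx=6,fy=6,interpolation=cv2.INTER_CUBIC))
cv2.imwrite("pics/z3.png",cv2.resize(s[275:355,170:270],None,fx=7,fy=7,interpolation=cv2.INTER_CUBIC))
cv2.imwrite("pics/z4.png",cv2.resize(s[130:235,205:315],None,fx=5.5,fy=5.5,interpolation=cv2.INTER_CUBIC))
```

```text
(no output)
```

View pics/z1.png

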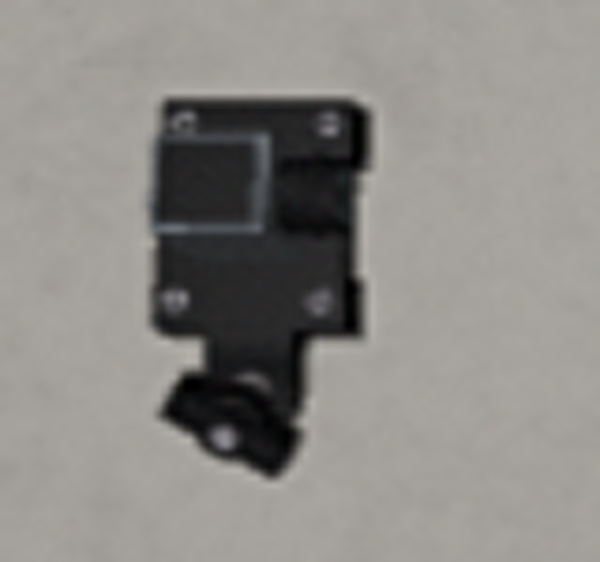

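View pics/z2.png

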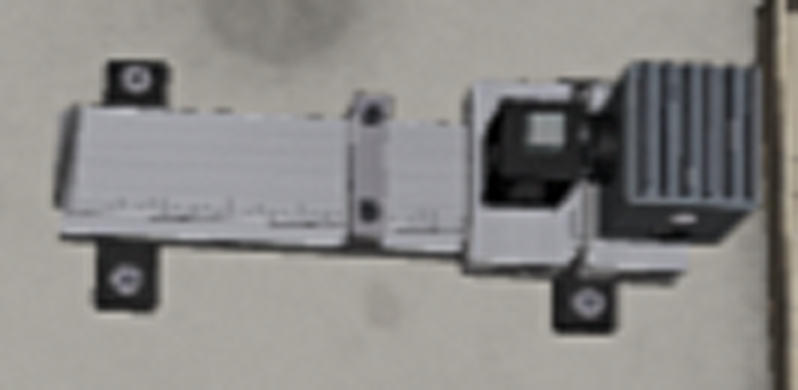

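View pics/z3.png

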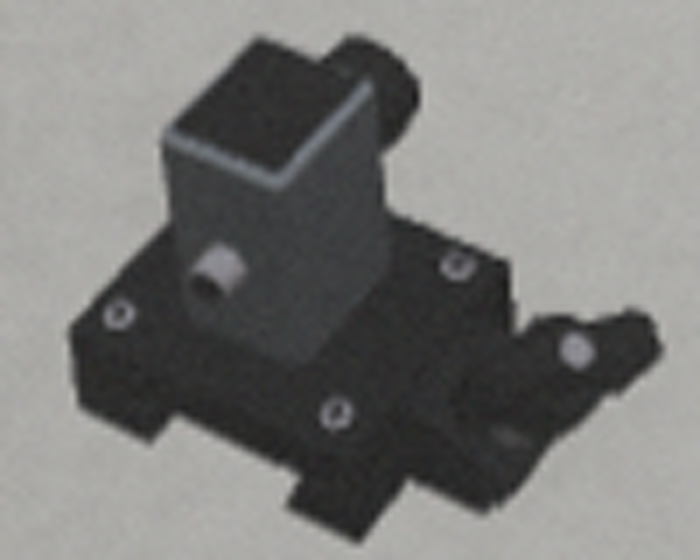

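View pics/z4.png

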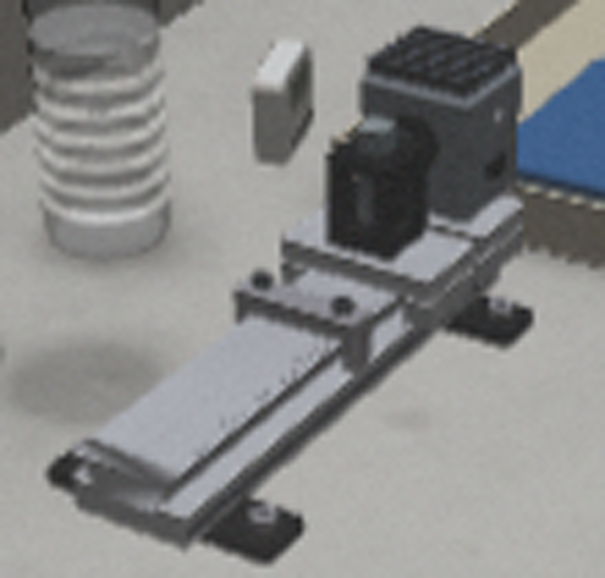

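Run:
```python
from h import *
T=lambda u,v:((u+.5)/7.5-.5+160,(v+.5)/7.5-.5+190)
S=lambda u,v:((u+.5)/7-.5+170,(v+.5)/7-.5+275)
R2=lambda u,v:((u+.5)/6-.5+280,(v+.5)/6-.5+140)
S4=lambda u,v:((u+.5)/5.5-.5+205,(v+.5)/5.5-.5+130)
print("screws")
for a,b in(((182,123),(120,313)),((320,302),(457,265)),((175,300),(336,412))):
    print(tri("t0",T(*a),"s0",S(*b)),onz("t0",*T(*a),30)[:2],onz("s0",*S(*b),30)[:2])
print(onz("t0",*T(330,125),30))
print("head top")
for a,b in(((157,135),(165,132)),((268,135),(258,38)),((265,230),(372,85)),((152,230),(277,185))):
    print(tri("t0",T(*a),"s0",S(*b)),onz("t0",*T(*a),94)[:2],onz("s0",*S(*b),94)[:2])
print("knob screw",tri("t0",T(223,437),"s0",S(577,350)))
print("stop screws")
for a,b in(((371,113),(262,280)),((370,210),(343,305))):
    print(tri("t0",R2(*a),"s0",S4(*b)),onz("t0",*R2(*a),64)[:2],onz("s0",*S4(*b),64)[:2])
print("foot screws")
for a,b in(((136,78),(72,468)),((125,280),(264,513)),((588,302),(500,304))):
    print(tri("t0",R2(*a),"s0",S4(*b)))
print("stop top +y corners z57.5")
for a in((350,100),(350,240)): print(onz("t0",*R2(*a),57.5))
for a in((238,293),(352,322)): print("s",onz("s0",*S4(*a),57.5))
print("dovetail top edges z45")
for a in((80,106),(350,118),(65,212)): print(onz("t0",*R2(*a),45))
for a in((85,440),(170,480),(240,318)): print("s",onz("s0",*S4(*a),45))
```

```text
screws
(array([565.29554695, 390.12524527,  31.25348132]), np.float64(0.8845382229927958)) [565.13947844 390.25205556] [566.57114244 389.40504948]
(array([500.08334053, 339.27899412,  30.74563934]), np.float64(2.0681876307349354)) [499.21709659 339.02487602] [501.52912456 338.93514248]
(array([501.52962449, 390.96502182,  30.97352308]), np.float64(1.5677681185942338)) [500.93702151 390.88894267] [502.84381342 390.50759118]
[563.30666429 336.74664304  30.        ]
head top
(array([549.39888622, 381.84652344,  92.38878702]), np.float64(1.58716810944524)) [548.35296808 380.99412114] [549.11846988 383.22163371]
(array([549.32379145, 344.69494206,  90.57779759]), np.float64(2.317755643741138)) [547.58114974 343.3056241 ] [548.17260327 347.74542237]
(array([516.67908185, 344.9907557 ,  89.83996928]), np.float64(1.91741282324713)) [515.10874893 343.54117121] [515.07249948 348.61412366]
(array([517.2324431 , 382.92365614,  91.31745766]), np.float64(2.010316927650191)) [515.86476866 381.68844578] [516.59254882 385.14361467]
knob screw (array([450.01742932, 366.3070231 ,  54.34454896]), np.flo
[... 351 characters left out ...]
 67.42862969,   2.84447865]), np.float64(4.722263014049148))
(array([617.13406999,  74.51308799,  16.40716372]), np.float64(1.5774609479766057))
(array([ 602.6680926 , -135.6708901 ,   15.60046685]), np.float64(1.8962650756159354))
stop top +y corners z57.5
[686.40450815 -26.76869013  57.5       ]
[622.23462716 -24.1892275   57.5       ]
s [686.06558227 -22.36694186  57.5       ]
s [627.05449162 -23.44648432  57.5       ]
dovetail top edges z45
[690.44839957  93.26690145  45.        ]
[682.01643854 -27.94771788  45.        ]
[641.20095164 100.96603118  45.        ]
s [691.51264414  97.5958068   45.        ]
s [643.58975898 106.52926457  45.        ]
s [684.87385971 -21.31651617  45.        ]
```

Run:
```python
from h import *
t=cv2.cvtColor(cv2.imread("pics/t0.png"),cv2.COLOR_BGR2GRAY);s=cv2.cvtColor(cv2.imread("pics/s0.png"),cv2.COLOR_BGR2GRAY)
print(t[152:186,[292,295,312,318,324,330,336,350]].T)
cv2.imwrite("pics/z5.png",cv2.createCLAHE(4,(4,4)).apply(cv2.resize(t[150:190,284:354],None,fx=11,fy=11,interpolation=cv2.INTER_CUBIC)))
cv2.imwrite("pics/z6.png",cv2.createCLAHE(4,(4,4)).apply(cv2.resize(s[170:235,210:290],None,fx=9,fy=9,interpolation=cv2.INTER_CUBIC)))
```

```text
[[162 162 160 162 159 121  90  82  81  83  94  98 102 109 111 121 127 130
  135 145 150 150 151 136 157 162 169  68 115 169 167 165 164 166]
 [163 160 161 162 159 129 164 163 163 164 162 160 160 163 158 159 162 161
  161 160 163 157 156 136 157 162 158  56  96 151 153 148 149 148]
 [155 156 158 158 157 157 137 162 162 160 162 162 158 160 161 158 161 161
  161 159 159 164 143 142 132 160 165 169  68 117 168 168 167 164]
 [149 153 153 155 158 159 138 162 161 158 160 160 157 158 161 157 159 161
  160 158 157 146 143 145 155 161 164 158  59  87 170 169 166 165]
 [150 149 152 156 157 160 159 159 158 158 156 159 158 156 160 157 159 160
  158 159 158 159 159 151 161 150 163 160 100  69 170 170 165 164]
 [151 152 155 157 156 157 157 153 159 156 154 157 157 154 156 158 154 159
  159 157 157 154 145 144 154 118 161 163 147  65 141 167 165 163]
 [157 160 159 158 161 163 161 150 159 158 155 157 157 155 157 158 156 160
  161 161 159 158 159 146 154 134 163 158 145  55 102 168 167 163]
 [160 162 163 162 161 162 163 163 155 154 153 154 152 152 154 156 156 153
  157 155 155 155 150 140 142 152 122 157 160 149  65 137 167 164]]
```

View pics/z5.png

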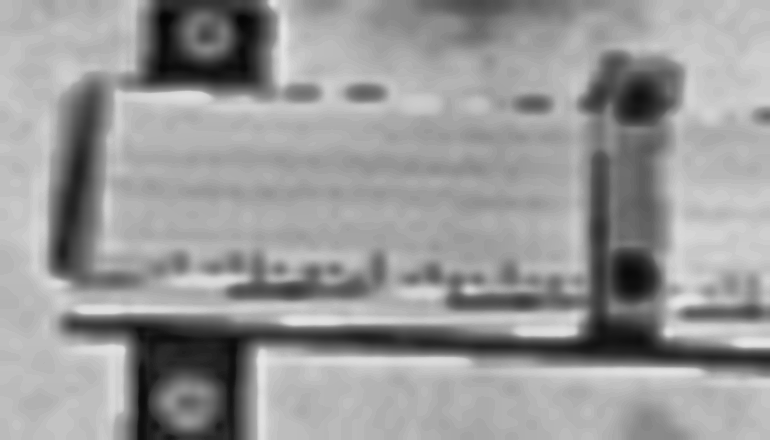

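View pics/z6.png

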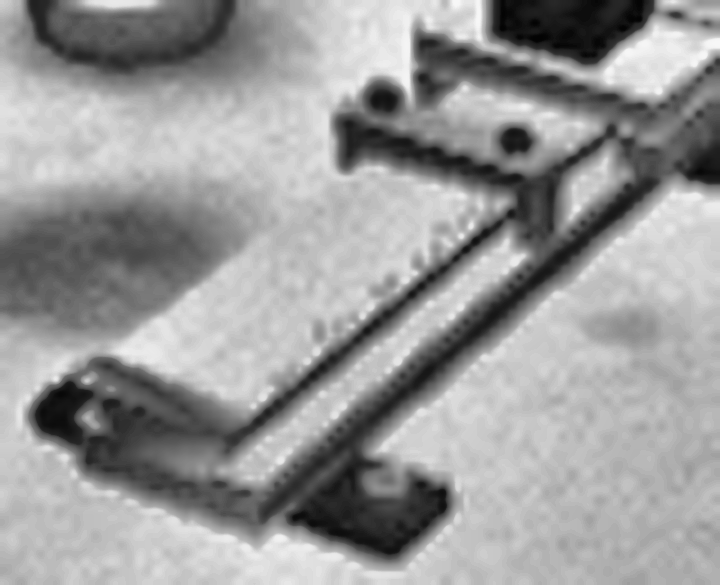

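Run:
```python
from h import *
S6=lambda u,v:((u+.5)/9-.5+210,(v+.5)/9-.5+170)
T5=lambda u,v:((u+.5)/11-.5+284,(v+.5)/11-.5+150)
P=np.array([onz("t0",u,v,28)[:2] for u,v in((292,178.5),(312,179.5),(318,179.5),(324,180.1),(330,180.4),(336,180.5),(350,181.4))])
f=np.polyfit(P[:,1],P[:,0],1);print("base near edge top view",f,np.degrees(np.arctan(f[0])))
print("x at y=40",np.polyval(f,40))
for nm,pts,z in(("dove near",((240,430),(380,318),(505,213),(612,132)),45),("base near",((275,490),(400,372),(540,245)),28),("dove far",((120,340),(240,255)),45),("base end z28",((85,455),(262,510)),28)):
    Q=np.array([onz("s0",*S6(*p),z)[:2] for p in pts]);g=np.polyfit(Q[:,1],Q[:,0],1)
    print(nm,Q.tolist(),g,np.degrees(np.arctan(g[0])),np.polyval(g,40))
for nm,pts,z in(("dove far T",((110,85),(590,104)),45),("end bevel top start",((100,100),(90,270)),45),("end edge",((75,95),(52,270)),43.5),("base end",((65,315),),28),("dove near T",((230,292),(590,303)),45),("stop top +y",((605,60),(600,330)),57.5)):
    print(nm,[onz("t0",*T5(*p),z)[:2].round(1).tolist() for p in pts])
```

```text
base near edge top view [7.31680361e-02 6.28784043e+02] 4.184762499506252
x at y=40 631.7107640378628
dove near [[641.1357570914888, 107.37905384972646], [635.7880766735452, 45.81271532231381], [631.8263795442903, -16.699631930376427], [625.8081897417326, -70.4859136515023]] [8.35240217e-02 6.32261324e+02] 4.774491809266653 635.6022853181076
base near [[632.754848066925, 105.65429755176831], [631.3177313105617, 43.860927308161536], [628.2346625925444, -30.520019108232418]] [3.34712110e-02 6.29441443e+02] 1.9170434396806 630.7802912167898
dove far [[690.9399740567891, 86.43680346039366], [685.3157788611849, 35.97814327314427]] [1.11461445e-01 6.81305603e+02] 6.360018868143189 685.7640608250074
base end z28 [[684.3761355328778, 114.88725418596994], [631.1478369278622, 114.60822068233279]] [   190.75952497 -21231.46189829] 89.69964669031424 -13601.080899418062
dove far T [[690.3, 91.6], [682.8, -26.0]]
end bevel top start [[686.6, 94.1], [643.4, 97.4]]
end edge [[688.5, 100.2], [644.0, 106.7]]
base end [[636.8, 103.8]]
dove near T [[637.1, 63.4], [632.4, -24.0]]
stop top +y [[689.8, -28.6], [622.3, -24.7]]
```

>>> jog_arm(
  commands=[
    [0.398,0.897,0,0,0,0.619,0.66],
    [0.398,0.897,0,0,0,0.619,0.66],
    [0.398,0.897,0,0,0,0.619,0.66],
    [0.398,0.897,0,0,0,0.619,0.66],
    [0.398,0.897,0,0,0,0.619,0.66],
    [0.398,0.897,0,0,0,0.619,0.66],
    [0.398,0.897,0,0,0,0.619,0.66],
    [0.398,0.897,0,0,0,0.619,0.66],
    [0.398,0.897,0,0,0,0.619,0.66],
    [0.398,0.897,0,0,0,0.619,0.66],
  ],
  grip_force=30,
)

```text
clock: 1.35
eef_pos: [388.7, 40.3, 205.6]
eef_rot: [3.141, 0.0, 1.545]
wrist_force: [2.3, -0.5, 0.7]
finger_gap: 62.0
```

>>> jog_arm(
  commands=[
    [0.144,0.323,0,0,0,0,0.66],
    [0.144,0.323,0,0,0,0,0.66],
    [0.144,0.323,0,0,0,0,0.66],
    [0.144,0.323,0,0,0,0,0.66],
    [0.144,0.323,0,0,0,0,0.66],
    [0.144,0.323,0,0,0,0,0.66],
    [0.144,0.323,0,0,0,0,0.66],
    [0.144,0.323,-0.06,0,0,0,0.66],
    [0.144,0.323,-0.06,0,0,0,0.66],
    [0.144,0.323,-0.06,0,0,0,0.66],
  ],
)

```text
clock: 2.6
eef_pos: [532.9, 360.9, 147.8]
eef_rot: [3.14, -0.001, 1.544]
wrist_force: [0.8, -0.0, 0.9]
finger_gap: 62.2
```

Run:
```python
from h import *
a=shot("scene","s1.png");b=shot("top","t1.png")
cv2.imwrite("pics/z7.png",np.hstack([cv2.resize(a[180:360,120:320],(400,360)),cv2.resize(b[150:330,120:320],(400,360))]))
print(manip.read_state()["eef_pos"])
```

```text
[533.20686583 361.22797334 148.17907176]
```

View pics/z7.png

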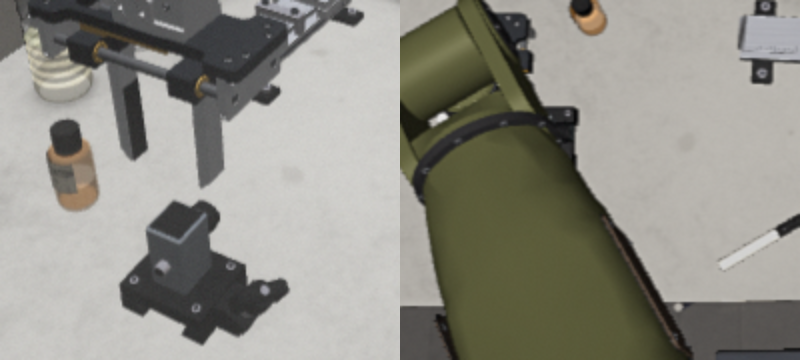

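The fingers straddle the head, which shows at about (178,235) in the left half, and the descent path is clear.

>>> jog_arm(
  commands=[
    [0,0.003,-0.05,0,0,0,0.66],
    [0,0.003,-0.094,0,0,0,0.66],
    [0,0.003,-0.094,0,0,0,0.66],
    [0,0.003,-0.094,0,0,0,0.66],
    [0,0.003,-0.094,0,0,0,0],
    [0,0.003,-0.094,0,0,0,0],
    [0,0.003,-0.094,0,0,0,0],
    [0,0.003,-0.094,0,0,0,0],
    [0,0.003,-0.094,0,0,0,0],
    [0,0.003,-0.094,0,0,0,0],
  ],
  grip_force=30,
)

```text
clock: 3.95
eef_pos: [532.6, 364.2, 52.1]
eef_rot: [3.141, -0.0, 1.544]
wrist_force: [-1.2, -1.7, 5.5]
finger_gap: 35.4
```

Run:
```python
from h import *
for n,u,v,z in(("bottle yellow base",265,118,0),("flask base",316,122,0),("bottle3 base",373,120,0),("brown",215,163,0),("red base",190,132,0)): print(n,onz("t0",u,v,z).round(0))
print("caps",tri("t0",(260,74),"s0",(136,143)),tri("t0",(388,74),"s0",(220,102)),tri("t0",(317,82),"s0",(182,146)))
s=manip.read_state();print(s["eef_pos"],s["eef_rot"],s["wrist_force"],s["moment"])
```

```text
bottle yellow base [825. 171.   0.]
flask base [809.  25.   0.]
bottle3 base [ 811. -138.    0.]
brown [693. 314.   0.]
red base [787. 387.   0.]
caps (array([844.24734798, 167.68878623, 209.72880099]), np.float64(1.5973408554393245)) (array([ 834.17195378, -134.73651063,  210.46125642]), np.float64(3.9522037069049167)) (array([848.88500593,  26.44670141, 146.29803575]), np.float64(11.313465836673622))
[532.57829574 364.23728704  52.10555827] [ 3.14101476e+00 -3.90562048e-04  1.54427445e+00] [-1.23711041 -1.73043868  5.47582228] [-0.24256363  0.25999266  0.09411459]
```

>>> jog_arm(
  commands=[
    [0,0,0.02,0,0,0,0],
    [0,0,0.06,0,0,0,0],
    [0.03,-0.04,0.06,0,0,-0.01,0],
    [0.06,-0.09,0.06,0,0,-0.02,0],
    [0.09,-0.134,0.06,0,0,-0.02,0],
    [0.12,-0.178,0.06,0,0,-0.02,0],
    [0.137,-0.204,0.06,0,0,-0.02,0],
    [0.137,-0.204,0.06,0,0,-0.02,0],
    [0.137,-0.204,0.06,0,0,-0.02,0],
    [0.137,-0.204,0.06,0,0,-0.02,0],
  ],
  grip_force=45,
)

```text
clock: 5.2
eef_pos: [668.9, 161.1, 111.7]
eef_rot: [-3.141, -0.0, 1.504]
wrist_force: [-0.9, 0.9, -5.0]
finger_gap: 36.2
```

Run:
```python
from h import *
a=shot("scene","s2.png");b=shot("top","t2.png")
cv2.imwrite("pics/z8.png",cv2.resize(a[120:300,150:350],(800,720))[:600])
cv2.imwrite("pics/z9.png",cv2.resize(b[120:240,200:400],(800,480)))
s=manip.read_state();print(s["eef_pos"],s["eef_rot"],s["wrist_force"],s["moment"],s["finger_gap"],s["clock"])
```

```text
[669.03322421 160.96738947 111.69109462] [ 3.14154787e+00 -6.28719462e-05  1.50345149e+00] [-0.16075635  0.60508589 -4.15965313] [ 0.00161201 -0.14185801 -0.07173777] 35.60632473507714 5.3
```

View pics/z8.png

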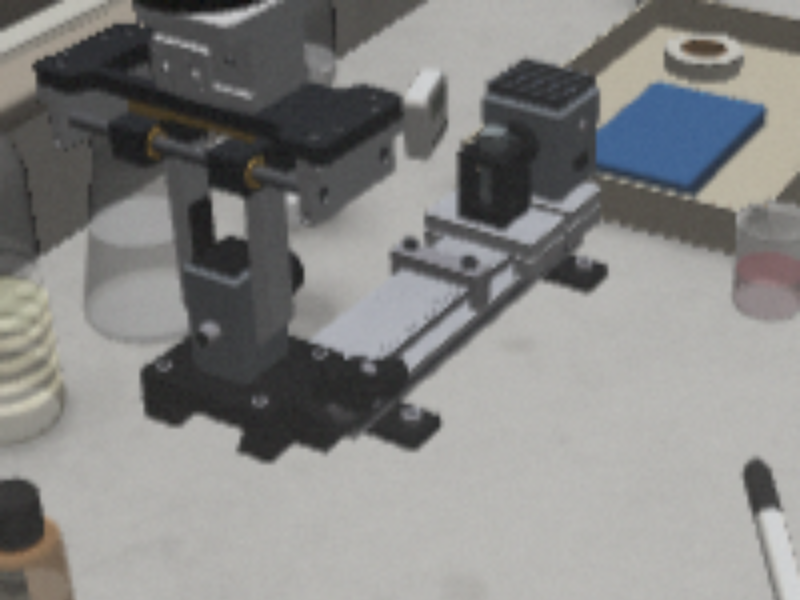

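View pics/z9.png

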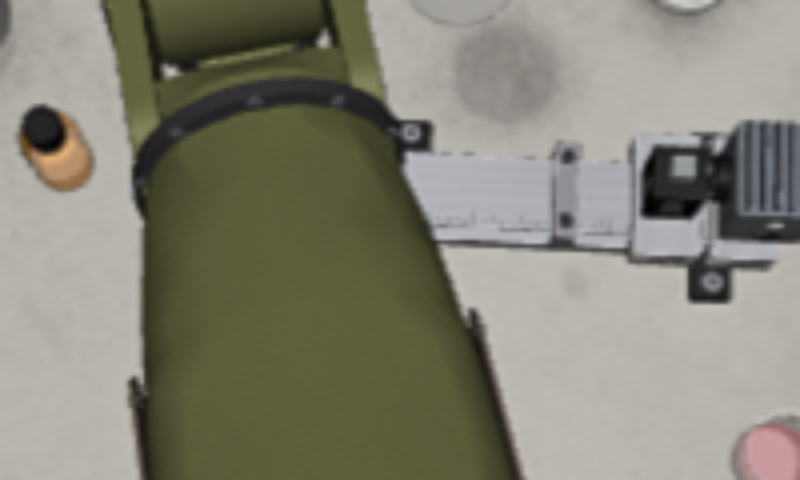

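>>> jog_arm(
  commands=[
    [0.001,0,-0.015,0,0,0,0],
    [0.001,0,-0.029,0,0,0,0],
    [0.001,0,-0.029,0,0,0,0],
    [0.001,-0.005,-0.029,0,0,0,0],
    [0.0005,-0.01,-0.029,0,0,0,0],
    [0,-0.014,-0.029,0,0,0,0],
    [0,-0.014,-0.029,0,0,0,0],
    [0,-0.014,-0.029,0,0,0,0],
    [0,-0.014,-0.029,0,0,0,0],
    [0,-0.014,-0.029,0,0,0,0],
  ],
)

```text
clock: 6.55
eef_pos: [669.4, 146.2, 82.4]
eef_rot: [-3.142, 0.0, 1.502]
wrist_force: [-0.1, -0.5, -4.4]
finger_gap: 35.6
```

Run:
```python
from h import *
a=shot("scene","s3.png")
cv2.imwrite("pics/z10.png",cv2.resize(a[160:260,180:290],(770,700),interpolation=cv2.INTER_CUBIC)[:600])
s=manip.read_state();print(s["eef_pos"],s["eef_rot"],s["wrist_force"],s["moment"],s["finger_gap"],s["clock"])
```

```text
[669.3579732  146.20682752  82.41721546] [-3.14156012e+00  1.47163142e-05  1.50247579e+00] [-0.41235174 -0.50485564 -4.6217405 ] [ 0.02140407 -0.10913577  0.07370671] 35.74614042289797 6.6
```

View pics/z10.png

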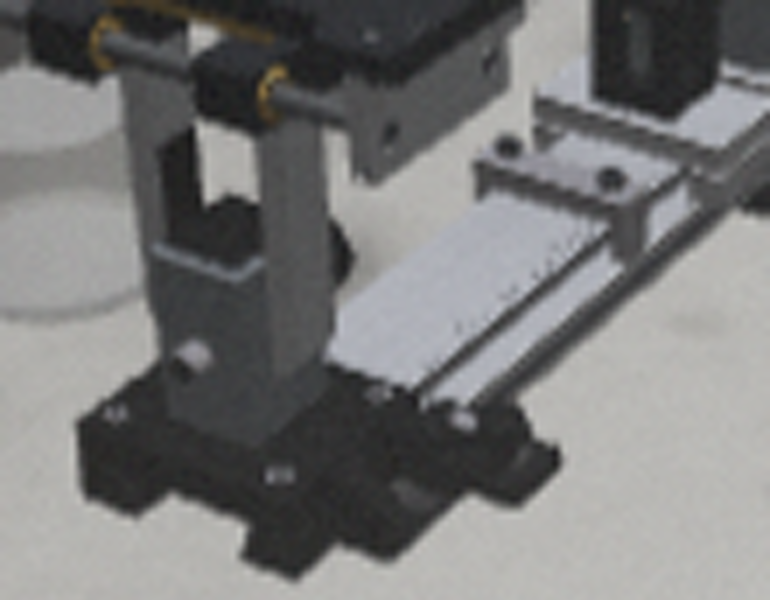

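Run:
```python
from h import *
S=lambda u,v:((u+.5)/7-.5+180,(v+.5)/7-.5+160)
a,b,c=[onz("s3",*S(*p),60.4) for p in((115,411),(280,475),(380,392))]
print(a,b,c,"ctr",(a+c)/2,"yaw",np.degrees(np.arctan2((b-c)[0],(b-c)[1])),np.degrees(np.arctan2(-(a-b)[1],(a-b)[0])))
```

```text
[705.13872415 169.77750913  60.4       ] [640.18460516 174.57357341  60.4       ] [636.99286115 122.55735033  60.4       ] ctr [671.06579265 146.16742973  60.4       ] yaw 3.511298085967319 4.222926569923498
```

>>> jog_arm(
  commands=[
    [-0.001,-0.003,0,0,0,0,0],
    [-0.001,-0.005,0,0,0,0,0],
    [-0.0013,-0.007,0,0,0,0,0],
    [-0.0015,-0.009,0,0,0,0,0],
    [-0.0016,-0.011,0,0,0,0,0],
    [-0.0018,-0.013,0,0,0,0,0],
    [-0.002,-0.015,0,0,0,0,0],
    [-0.002,-0.015,0,0,0,0,0],
    [-0.002,-0.015,0,0,0,0,0],
    [-0.002,-0.015,0,0,0,0,0],
  ],
)

```text
clock: 7.85
eef_pos: [667.5, 131.1, 82.5]
eef_rot: [3.141, 0.0, 1.502]
wrist_force: [1.9, -0.7, -5.8]
finger_gap: 35.8
```

Run:
```python
from h import *
a=shot("scene","s4.png")
cv2.imwrite("pics/z11.png",cv2.resize(a[160:260,180:290],(770,700),interpolation=cv2.INTER_CUBIC)[:600])
s=manip.read_state();print(s["eef_pos"],s["eef_rot"],s["wrist_force"],s["moment"],s["finger_gap"],s["clock"])
```

```text
[667.44736327 131.10727875  82.47223569] [3.14139342e+00 3.07492576e-05 1.50236899e+00] [ 1.51372469 -0.53106619 -4.24138675] [-0.14407633 -0.56364451  0.06670306] 35.91706618013128 7.9
```

View pics/z11.png

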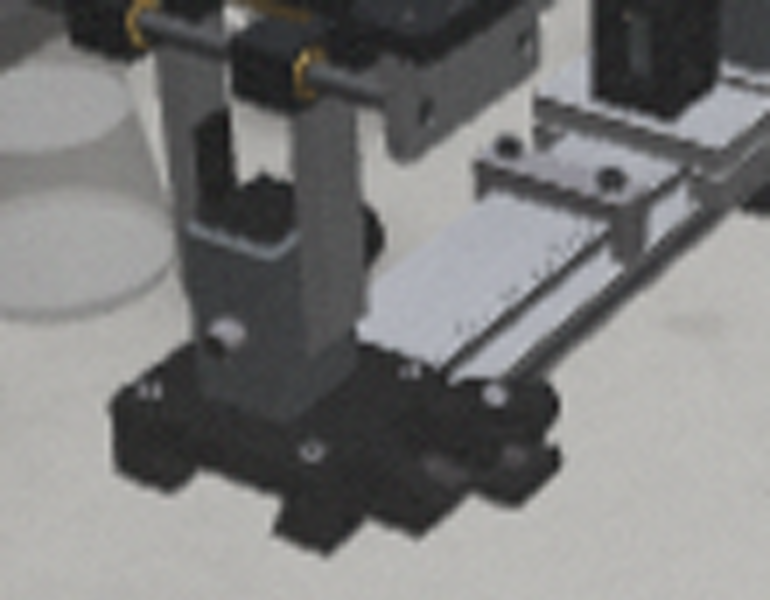

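>>> jog_arm(
  commands=[
    [0.0008,-0.001,0,0,0,0,0],
    [0.0006,-0.004,0,0,0,0,0],
    [0.0004,-0.006,0,0,0,0,0],
    [0.0003,-0.008,0,0,0,0,0],
    [0.0001,-0.01,0,0,0,0,0],
    [0,-0.012,0,0,0,0,0],
    [-0.0001,-0.014,0,0,0,0,0],
    [-0.0002,-0.015,0,0,0,0,0],
    [-0.0002,-0.015,0,0,0,0,0],
    [-0.0002,-0.015,0,0,0,0,0],
  ],
)

```text
clock: 9.15
eef_pos: [667.2, 116.2, 82.4]
eef_rot: [-3.142, -0.0, 1.502]
wrist_force: [1.2, 0.4, -5.0]
finger_gap: 35.9
```

Run:
```python
from h import *
s=manip.read_state();print(s["eef_pos"],s["eef_rot"],s["wrist_force"],s["moment"],s["finger_gap"],s["clock"])
```

```text
[667.1583431  116.16856828  82.4252108 ] [-3.14153877e+00 -4.78708952e-05  1.50237711e+00] [ 1.21698336  0.38151974 -4.96489016] [-0.08399153 -0.12956997 -0.00400305] 35.85401491483545 9.15
```

>>> jog_arm(
  commands=[
    [-0.0003,-0.005,0,0,0,0,0],
    [-0.0007,-0.01,0,0,0,0,0],
    [-0.001,-0.015,0,0,0,0,0],
    [-0.0014,-0.02,0,0,0,0,0],
    [-0.0017,-0.025,0,0,0,0,0],
    [-0.002,-0.03,0,0,0,0,0],
    [-0.0024,-0.035,0,0,0,0,0],
    [-0.0027,-0.04,0,0,0,0,0],
    [-0.0027,-0.04,0,0,0,0,0],
    [-0.0027,-0.04,0,0,0,0,0],
  ],
)

```text
clock: 10.4
eef_pos: [664.5, 76.2, 82.5]
eef_rot: [3.142, -0.0, 1.502]
wrist_force: [0.3, 0.2, -4.7]
finger_gap: 35.4
```

Run:
```python
from h import *
a=shot("scene","s5.png")
cv2.imwrite("pics/z12.png",cv2.resize(a[140:240,200:310],(770,700),interpolation=cv2.INTER_CUBIC)[:600])
s=manip.read_state();print(s["eef_pos"],s["eef_rot"],s["wrist_force"],s["moment"],s["finger_gap"],s["clock"])
```

```text
[664.49037821  76.26582097  82.48973224] [ 3.14152446e+00 -5.20525218e-05  1.50248840e+00] [ 0.3032528  -0.55564248 -4.04802325] [-0.07022309 -0.16030873 -0.03723119] 36.00855069130712 10.45
```

View pics/z12.png

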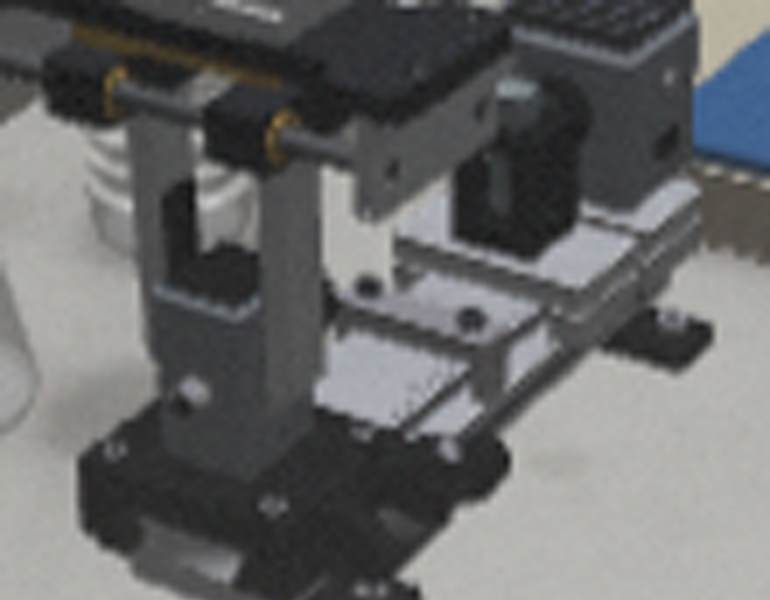

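The carriage is threaded on the rail: the dovetail end shows in its groove at (190,550), and the stop screws are at (370,287) and (470,320).

>>> jog_arm(
  commands=[
    [-0.0005,-0.008,0,0,0,0,0],
    [-0.001,-0.016,0,0,0,0,0],
    [-0.0016,-0.024,0,0,0,0,0],
    [-0.002,-0.032,0,0,0,0,0],
    [-0.0027,-0.04,0,0,0,0,0],
    [-0.003,-0.046,0,0,0,0,0],
    [-0.0034,-0.05,0,0,0,0,0],
    [-0.0036,-0.053,0,0,0,0,0],
    [-0.0036,-0.053,0,0,0,0,0],
    [-0.0036,-0.053,0,0,0,0,0],
  ],
)

```text
clock: 11.7
eef_pos: [660.9, 23.3, 82.4]
eef_rot: [-3.142, -0.0, 1.503]
wrist_force: [-0.3, -0.9, -4.7]
finger_gap: 35.6
```

Run:
```python
from h import *
a=shot("scene","s6.png");b=shot("top","t6.png")
cv2.imwrite("pics/z13.png",cv2.resize(a[130:230,200:310],(770,700),interpolation=cv2.INTER_CUBIC)[:600])
s=manip.read_state();print(s["eef_pos"],s["eef_rot"],s["wrist_force"],s["moment"],s["finger_gap"],s["clock"])
```

```text
[660.88288521  23.28507244  82.4441494 ] [-3.14157687e+00 -3.67835276e-05  1.50254254e+00] [ 1.18727954  0.38299574 -4.7796449 ] [-0.01705283 -0.14530181  0.01014486] 35.68034571024678 11.8
```

View pics/z13.png

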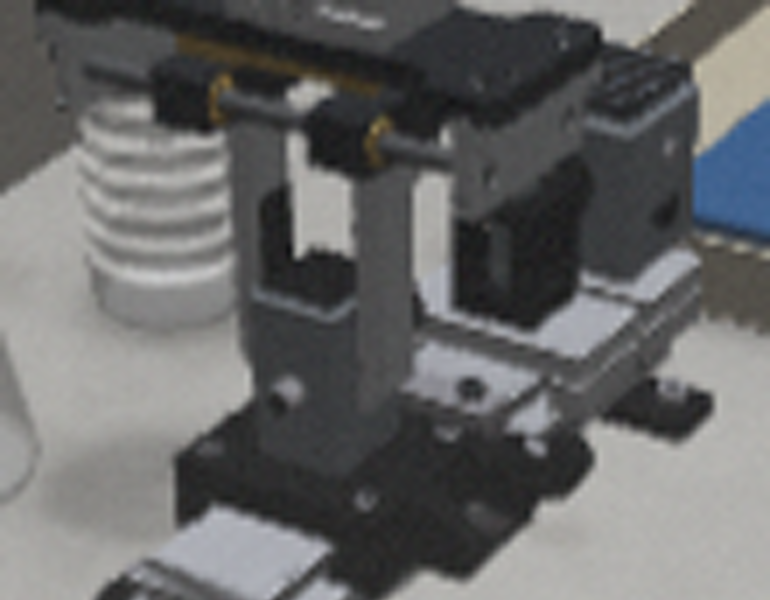

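>>> jog_arm(
  commands=[
    [-0.0001,-0.001,0,0,0,0,0],
    [-0.0001,-0.002,0,0,0,0,0],
    [-0.0002,-0.003,0,0,0,0,0],
    [-0.0003,-0.004,0,0,0,0,0],
    [-0.0003,-0.005,0,0,0,0,0],
    [-0.0004,-0.006,0,0,0,0,0],
    [-0.0004,-0.006,0,0,0,0,0],
    [-0.0004,-0.006,0,0,0,0,0],
    [-0.0004,-0.006,0,0,0,0,0],
    [-0.0004,-0.006,0,0,0,0,0],
  ],
)

```text
clock: 13.05
eef_pos: [660.5, 17.1, 82.4]
eef_rot: [-3.142, -0.0, 1.502]
wrist_force: [0.5, 1.0, -4.9]
finger_gap: 35.8
```

Run:
```python
from h import *
a=shot("scene","s7.png");b=shot("top","t7.png")
cv2.imwrite("pics/z14.png",cv2.resize(a[130:230,200:310],(770,700),interpolation=cv2.INTER_CUBIC)[:600])
s=manip.read_state();print(s["eef_pos"],s["eef_rot"],s["wrist_force"],s["moment"],s["finger_gap"],s["clock"])
```

```text
[660.49415714  17.10199959  82.46500781] [ 3.14155254e+00 -6.35571413e-06  1.50234394e+00] [-1.01579238  0.42387532 -4.26727143] [-0.00267435 -0.15061706  0.01444112] 35.71844906988462 13.15
```

View pics/z14.png

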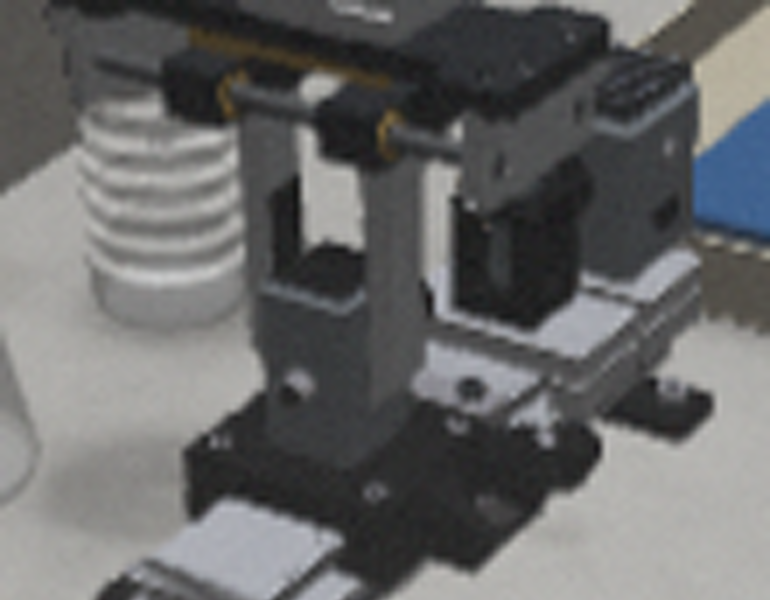

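>>> jog_arm(
  commands=[
    [0,0,0,0,0,0,0],
    [0,-0.0005,0,0,0,0,0],
    [-0.0001,-0.001,0,0,0,0,0],
    [-0.0001,-0.0015,0,0,0,0,0],
    [-0.0001,-0.002,0,0,0,0,0],
    [-0.0002,-0.0025,0,0,0,0,0],
    [-0.0002,-0.003,0,0,0,0,0],
    [-0.0002,-0.0035,0,0,0,0,0],
    [-0.0003,-0.004,0,0,0,0,0],
    [-0.0003,-0.004,0,0,0,0,0],
  ],
  grip_force=12,
)

```text
clock: 14.4
eef_pos: [660.2, 13.1, 82.4]
eef_rot: [-3.142, -0.0, 1.502]
wrist_force: [-1.3, 0.7, -4.4]
finger_gap: 35.7
```

Run:
```python
from h import *
s=manip.read_state();print(s["eef_pos"],s["eef_rot"],s["wrist_force"],s["moment"],s["finger_gap"],s["clock"])
```

```text
[660.16531027  13.05567926  82.41813016] [-3.14153022e+00 -2.76913388e-07  1.50228516e+00] [-1.25949429  0.70984634 -4.44883512] [-0.09338532 -0.16045973  0.03890951] 35.68520017954637 14.4
```

>>> jog_arm(
  commands=[
    [0,-0.0005,0,0,0,0,0],
    [-0.0001,-0.001,0,0,0,0,0],
    [-0.0001,-0.0015,0,0,0,0,0],
    [-0.0001,-0.002,0,0,0,0,0],
    [-0.0002,-0.0025,0,0,0,0,0],
    [-0.0002,-0.003,0,0,0,0,0],
    [-0.0002,-0.003,0,0,0,0,0],
    [-0.0002,-0.003,0,0,0,0,0],
    [-0.0002,-0.003,0,0,0,0,0],
    [-0.0002,-0.003,0,0,0,0,0],
  ],
)

```text
clock: 15.65
eef_pos: [660.0, 10.1, 82.4]
eef_rot: [-3.142, -0.0, 1.502]
wrist_force: [0.3, -0.8, -4.6]
finger_gap: 36.2
```

Run:
```python
from h import *
s=manip.read_state();print(s["eef_pos"],s["eef_rot"],s["wrist_force"],s["moment"],s["finger_gap"],s["clock"])
```

```text
[659.9744905   10.14274317  82.4320162 ] [-3.14155815e+00 -4.91149232e-06  1.50239430e+00] [ 0.32051309 -0.77050734 -4.62936932] [-0.04247888 -0.16994893 -0.02421007] 36.21147740694616 15.65
```

>>> jog_arm(
  commands=[
    [0,-0.0005,0,0,0,0,0],
    [-0.0001,-0.001,0,0,0,0,0],
    [-0.0001,-0.0015,0,0,0,0,0],
    [-0.0001,-0.002,0,0,0,0,0],
    [-0.0002,-0.0025,0,0,0,0,0],
    [-0.0002,-0.003,0,0,0,0,0],
    [-0.0002,-0.003,0,0,0,0,0],
    [-0.0002,-0.003,0,0,0,0,0],
    [-0.0002,-0.003,0,0,0,0,0],
    [-0.0002,-0.003,0,0,0,0,0],
  ],
)

```text
clock: 16.9
eef_pos: [659.9, 7.5, 82.7]
eef_rot: [3.141, -0.001, 1.503]
wrist_force: [0.2, 4.5, -2.8]
finger_gap: 36.1
```

Run:
```python
from h import *
a=shot("scene","s8.png");b=shot("top","t8.png")
cv2.imwrite("pics/z15.png",cv2.resize(a[130:230,200:310],(770,700),interpolation=cv2.INTER_CUBIC)[:600])
cv2.imwrite("pics/z16.png",cv2.resize(b[130:230,270:410],(770,550),interpolation=cv2.INTER_CUBIC)[:600])
s=manip.read_state();print(s["eef_pos"],s["eef_rot"],s["wrist_force"],s["moment"],s["finger_gap"],s["clock"])
```

```text
[659.92162303   7.54902181  82.72404143] [ 3.14114873e+00 -5.90763690e-04  1.50254881e+00] [-0.79678286  5.86207413 -3.01131653] [ 1.00951046 -0.19995395 -0.07764778] 35.99433488941593 17.0
```

View pics/z15.png

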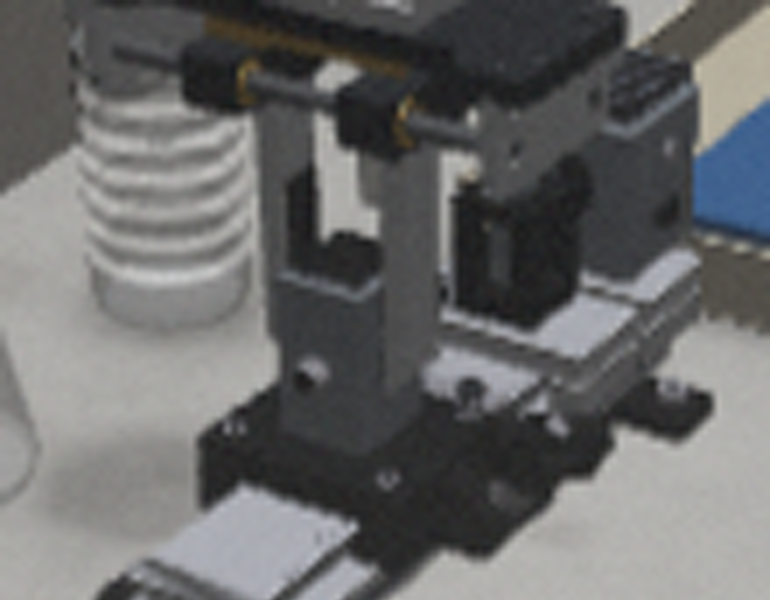

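View pics/z16.png

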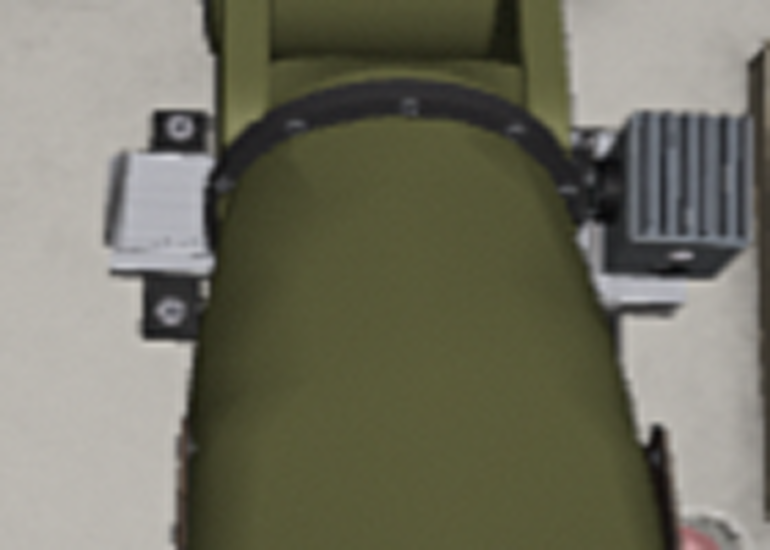

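Contact with the stop shows as about 6 N along +y, with only small side forces. Next I lower slightly and release.

>>> jog_arm(
  commands=[
    [0,0,-0.0005,0,0,0,0],
    [0,0,-0.0005,0,0,0,0],
    [0,0,-0.0005,0,0,0,0],
    [0,0,-0.0005,0,0,0,0.6],
    [0,0,-0.0005,0,0,0,0.6],
    [0,0,-0.0005,0,0,0,0.6],
    [0,0,-0.0005,0,0,0,0.6],
    [0,0,0.02,0,0,0,0.6],
    [0,0,0.08,0,0,0,0.6],
    [0,0,0.13,0,0,0,0.6],
  ],
)

```text
clock: 18.25
eef_pos: [659.9, 7.1, 216.4]
eef_rot: [3.139, -0.0, 1.502]
wrist_force: [0.4, -1.0, 0.3]
finger_gap: 56.4
```

Run:
```python
from h import *
a=shot("scene","s9.png")
cv2.imwrite("pics/z17.png",cv2.resize(a[130:230,200:310],(770,700),interpolation=cv2.INTER_CUBIC)[:600])
s=manip.read_state();print(s["eef_pos"],s["eef_rot"],s["wrist_force"],s["moment"],s["finger_gap"],s["clock"])
```

```text
[661.52959329   7.03987642 223.90924129] [ 3.13003489e+00 -2.62761392e-04  1.50237364e+00] [0.43894274 0.22381584 6.77555389] [ 0.01493103 -0.09257078 -0.05472614] 56.269960604532606 18.3
```

View pics/z17.png

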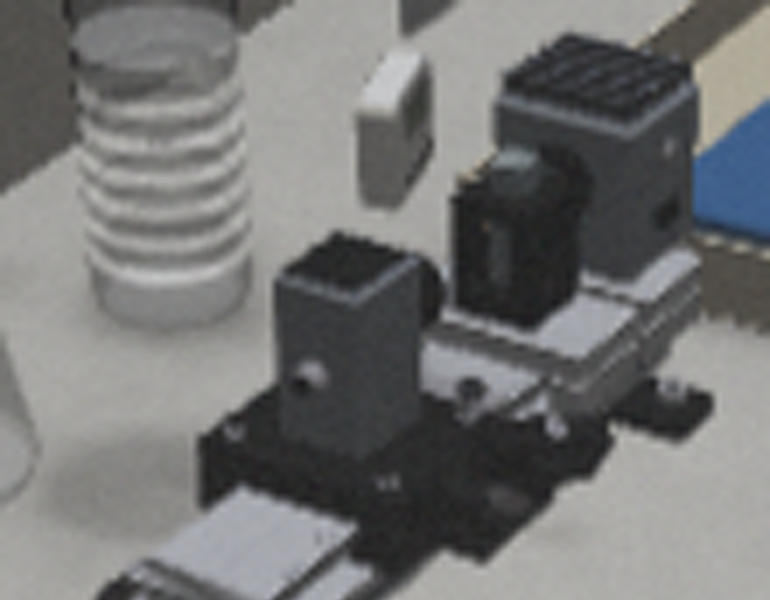

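Run:
```python
import cv2,numpy as np
t=cv2.imread("pics/t0.png");s=cv2.imread("pics/s0.png")
def g(im,r,f):
    z=cv2.resize(im[r[1]:r[3],r[0]:r[2]],None,fx=f,fy=f,interpolation=cv2.INTER_CUBIC).astype(float)
    return np.clip(255*(z/255)**0.5*1.0,0,255).astype(np.uint8)
a=g(t,(175,235,205,260),15);b=g(s,(220,310,270,350),9)
cv2.imwrite("pics/z18.png",a);cv2.imwrite("pics/z19.png",np.clip(b*1.3,0,255).astype(np.uint8))
```

```text
(no output)
```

View pics/z18.png

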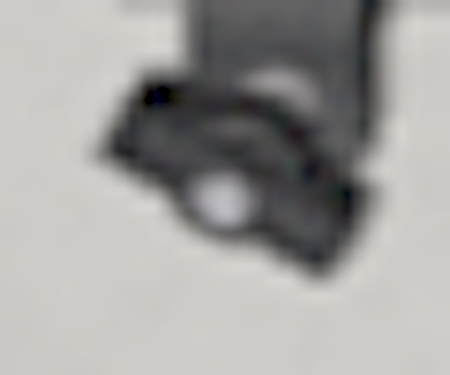

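View pics/z19.png

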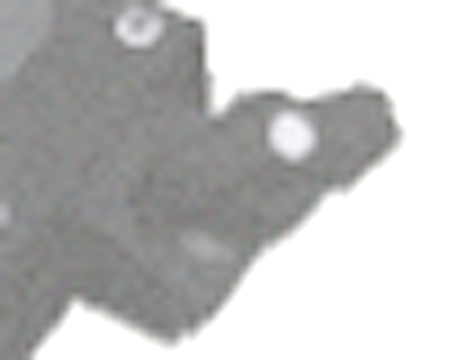

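```bash
cat > k.py <<'E'
from h import *
from scipy.spatial.transform import Rotation as Ro
psi=-np.radians(3.9)
C=Ro.from_euler("z",psi).as_matrix(); n=C@[-.5,0,np.sqrt(.75)];u=C@[np.sqrt(.75),0,.5];yc=C@[0,1,0]
def target(th): # jaw dir angle from u, about n (rad)
    y=np.cos(th)*u+np.sin(th)*yc; z=-n; return Ro.from_matrix(np.stack([np.cross(y,z),y,z],1))
def cur():
    s=manip.read_state(); return s,np.array(s["eef_pos"]),Ro.from_euler("xyz",s["eef_rot"])
E
python3 - <<'E'
from k import *
s,p,R=cur(); print(p,s["joints"],s["eef_rot"],s["wrist_force"],s["moment"])
R0=Ro.from_euler("xyz",[np.pi,0,1.5025])
print("turn/120", (target(np.radians(-31.5))*R0.inv()).as_rotvec(degrees=True)/120)
K=np.array([659.9,7.5,30])+C@[-77,0,44.5];print(K,n,"pre",K+65*n,"grasp",K-15*n, -n*80)
E
```

```text
[661.52959329   7.03987642 223.90924129] [-4.47053578e-02  5.37980209e-01  1.14548554e+00 -1.15063277e-05
  1.44656616e+00  2.37202096e-02] [ 3.13003489e+00 -2.62761392e-04  1.50237364e+00] [0.43894274 0.22381584 6.77555389] [ 0.01493103 -0.09257078 -0.05472614]
turn/120 [ 0.05194879 -0.2477261  -0.25630849]
[583.07831053  12.73717738  74.5       ] [-0.49884214  0.03400765  0.8660254 ] pre [550.65357147  14.94767433 130.79165125] grasp [590.56094262  12.2270627   61.50961894] [ 39.90737115  -2.72061163 -69.2820323 ]
```

>>> jog_arm(
  commands=[
    [-0.05,0.003,0,0.012,-0.06,-0.06,0.32],
    [-0.109,0.008,0,0.025,-0.12,-0.12,0.32],
    [-0.109,0.008,0,0.038,-0.18,-0.19,0.32],
    [-0.109,0.008,0,0.052,-0.248,-0.256,0.32],
    [-0.109,0.008,-0.04,0.052,-0.248,-0.256,0.32],
    [-0.109,0.008,-0.081,0.052,-0.248,-0.256,0.32],
    [-0.109,0.008,-0.081,0.052,-0.248,-0.256,0.32],
    [-0.109,0.008,-0.081,0.052,-0.248,-0.256,0.32],
    [-0.109,0.008,-0.081,0.052,-0.248,-0.256,0.32],
    [-0.109,0.008,-0.081,0.052,-0.248,-0.256,0.32],
  ],
  grip_force=15,
)

```text
clock: 19.55
eef_pos: [551.3, 15.1, 132.6]
eef_rot: [2.682, -0.265, 1.016]
wrist_force: [-1.1, -0.2, -0.2]
finger_gap: 30.4
```

Run:
```python
from k import *
a=shot("scene","s10.png");b=shot("top","t10.png")
cv2.imwrite("pics/z20.png",cv2.resize(a[110:230,190:330],(770,660),interpolation=cv2.INTER_CUBIC)[:600])
cv2.imwrite("pics/z21.png",cv2.resize(b[130:250,270:410],(700,600),interpolation=cv2.INTER_CUBIC))
s,p,R=cur();print(p,s["eef_rot"],s["joints"],s["wrist_force"],s["moment"],np.dot(s["moment"],n),s["finger_gap"],s["clock"])
E=target(np.radians(-31.5));print("err deg",np.degrees((E*R.inv()).as_rotvec()))
```

```text
[551.00366956  15.05814084 132.05442777] [ 2.6828255  -0.26492011  1.01556916] [-0.02975357  0.14039152  1.9977771  -0.04134658  0.47907911  0.61925405] [ 0.55074627 -0.49348951  0.15053772] [-0.01040657  0.19429708  0.03056622] 0.03826994455593198 30.203896248770732 19.65
err deg [ 0.00913622  0.08031586 -0.02297008]
```

View pics/z20.png

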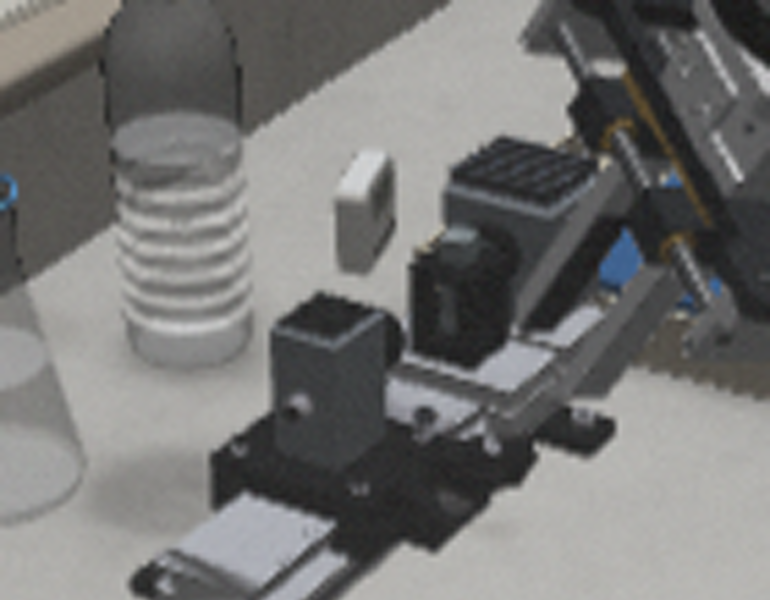

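View pics/z21.png

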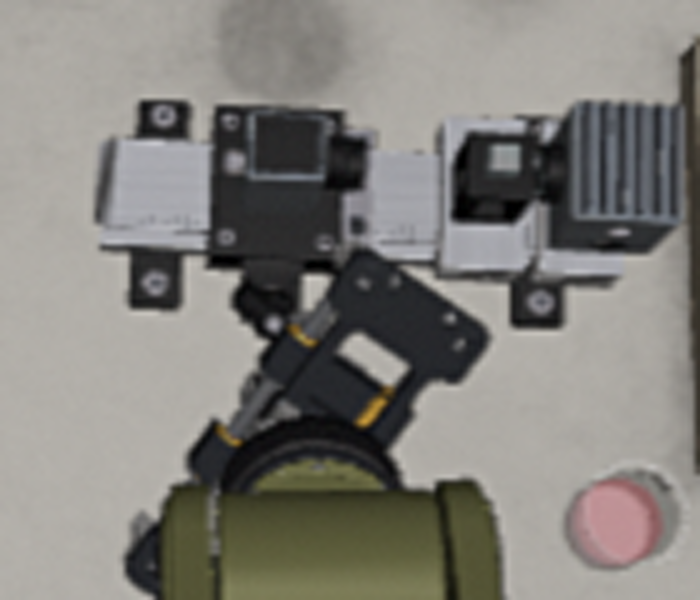

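Run:
```python
from k import *
Z=lambda u,v:((u+.5)/5-.5+270,(v+.5)/5-.5+130)
K=np.array([659.9,7.5,30])+C@[-77,0,44.5]
q=K+12*n;print("knob pred",proj("t10",q),Z(273,322),"obs xy at that z",onz("t10",*Z(273,322),q[2]),q)
S=lambda u,v:((u+.5)/5.5-.5+190,(v+.5)/5.5-.5+110)
print("scene pred",proj("s10",q),S(490,443),onz("s10",*S(490,443),q[2]))
a,b,c=[onz("t10",*Z(*p),60) for p in((230,122),(225,237),(325,243))];print(a,b,c,(a+c)/2)
a,b=[onz("s10",*S(*p),60) for p in((238,447),(360,487))];print(a,b)
for p in((-30,29,30),): pass
hx=[onz("s10",*S(*p),124) for p in((275,325),(323,292),(385,310),(335,348))];print("head top",np.mean(hx,0))
# carriage front edge & stop front edge in top
```

```text
knob pred [325.14981934 194.28758723] (324.2, 194.0) obs xy at that z [577.89560832  15.54091021  84.89230485] [577.09220486  13.14526913  84.89230485]
scene pred [280.06304207 190.11672388] (278.6818181818182, 190.13636363636363) [579.91655709  14.71833943  84.89230485]
[693.22975595  32.66271926  60.        ] [629.95819236  37.2122853   60.        ] [625.5307084  -15.32495306  60.        ] [659.38023218   8.6688831   60.        ]
[696.34913812  32.2524916   60.        ] [631.69949703  36.49213328  60.        ]
head top [658.6703971  12.1202779 124.       ]
```

>>> jog_arm(
  commands=[
    [0.01,-0.0005,-0.018,0,0,0,0.32],
    [0.02,-0.001,-0.035,0,0,0,0.32],
    [0.03,-0.0015,-0.053,0,0,0,0.32],
    [0.0398,-0.002,-0.07,0,0,0,0.32],
    [0.0398,-0.002,-0.07,0,0,0,0.32],
    [0.0398,-0.002,-0.07,0,0,0,0.32],
    [0.0398,-0.002,-0.07,0,0,0,0.32],
    [0.0398,-0.002,-0.07,0,0,0,0.32],
    [0.0398,-0.002,-0.07,0,0,0,0.32],
    [0.0398,-0.002,-0.07,0,0,0,0.32],
  ],
  grip_force=15,
)

```text
clock: 20.9
eef_pos: [590.6, 13.1, 61.6]
eef_rot: [2.683, -0.265, 1.015]
wrist_force: [-1.7, -0.5, -0.0]
finger_gap: 30.0
```

Run:
```python
from k import *
a=shot("scene","s11.png");b=shot("top","t11.png")
cv2.imwrite("pics/z22.png",cv2.resize(a[130:220,220:330],(770,630),interpolation=cv2.INTER_CUBIC)[:600])
cv2.imwrite("pics/z23.png",cv2.resize(b[140:220,300:380],(600,600),interpolation=cv2.INTER_CUBIC))
s,p,R=cur();print(p,s["eef_rot"],s["joints"],s["wrist_force"],s["moment"],np.dot(s["moment"],n),s["finger_gap"],s["clock"])
E=target(np.radians(-31.5));print("err deg",np.degrees((E*R.inv()).as_rotvec()))
```

```text
[590.55941696  13.10971329  61.47274349] [ 2.68355603 -0.26453077  1.01542829] [-0.03147318  0.34556857  1.94113698 -0.05581605  0.33144869  0.63381745] [ 0.38245072 -0.21811928  0.43171237] [ 0.03888192  0.2152565  -0.00959207] -0.020382553901281766 29.88831549125387 21.0
err deg [ 0.00678277  0.03422785 -0.02585263]
```

View pics/z22.png

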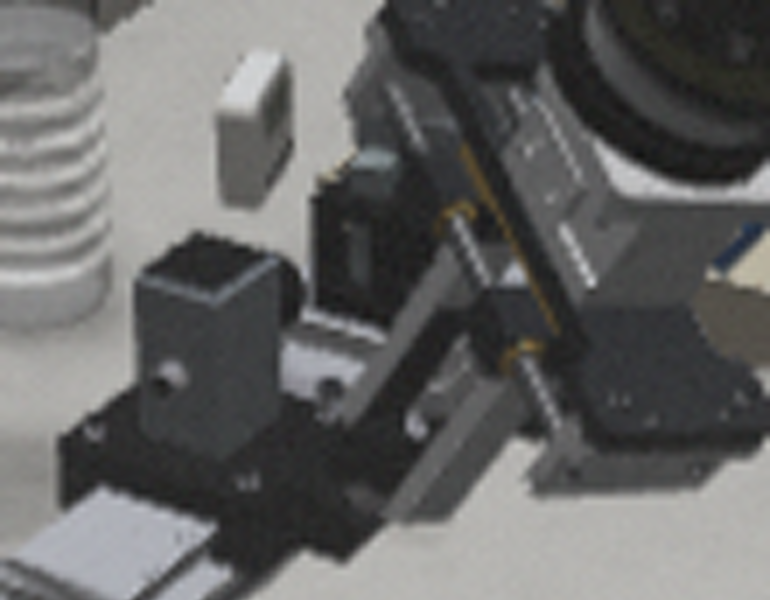

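View pics/z23.png

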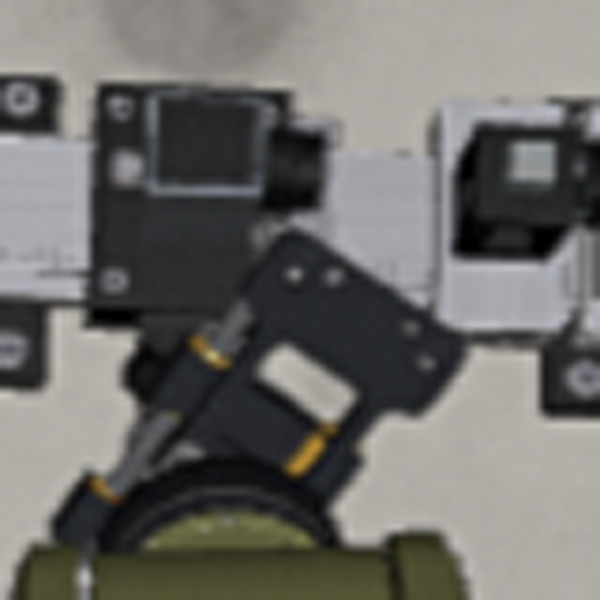

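The knob screw, at (420,425) in the scene crop, lies between the fingers and no contact force shows. I'll close gently.

>>> jog_arm(
  commands=[
    [0,0,0,0,0,0,0],
    [0,0,0,0,0,0,0],
    [0,0,0,0,0,0,0],
    [0,0,0,0,0,0,0],
    [0,0,0,0,0,0,0],
    [0,0,0,0,0,0,0],
    [0,0,0,0,0,0,0],
    [0,0,0,0,0,0,0],
    [0,0,0,0,0,0,0],
    [0,0,0,0,0,0,0],
  ],
  grip_force=12,
)

```text
clock: 22.25
eef_pos: [590.5, 13.1, 61.4]
eef_rot: [2.684, -0.264, 1.015]
wrist_force: [-0.7, 1.6, -1.3]
finger_gap: 16.1
```

```bash
cat >> k.py <<'E'
def rep():
    s,p,R=cur();f=np.array(s["wrist_force"]);m=np.array(s["moment"])
    print("p",p.round(2),"jawdeg",np.degrees(np.arctan2(R.as_matrix()[:,1]@yc,R.as_matrix()[:,1]@u)).round(2),"j6",s["joints"][5].round(3),"F",f.round(2),"F u,y,n",[round(float(f@v),2) for v in(u,yc,n)],"M u,y,n",[round(float(m@v),3) for v in(u,yc,n)],"gap",round(s["finger_gap"],2),s["clock"])
E
python3 -c "
from k import *
rep()"
```

```text
p [590.49  13.09  61.39] jawdeg -31.47 j6 0.634 F [-0.66  1.57 -1.31] F u,y,n [-1.32, 1.52, -0.76] M u,y,n [0.223, 0.497, 0.024] gap 16.08 22.25
```

>>> jog_arm(
  commands=[
    [0.0125,-0.0009,-0.0217,0,0,0,0],
    [0,0,0,0,0,0,0],
    [0,0,0,0,0,0,0],
    [0,0,0,0,0,0,0],
    [0,0,0,0,0,0,0],
    [0,0,0,0,0,0,0],
    [0,0,0,0,0,0,0],
    [0,0,0,0,0,0,0],
    [0,0,0,0,0,0,0],
    [0,0,0,0,0,0,2],
  ],
  grip_force=15,
)

```text
out of range
```

That call had the turn in the shift columns, so I made its last row invalid to get it refused. Here are the correct columns.

>>> jog_arm(
  commands=[
    [0,0,0,0.0125,-0.0009,-0.0217,0],
    [0,0,0,0.025,-0.0017,-0.0433,0],
    [0,0,0,0.0375,-0.0026,-0.065,0],
    [0,0,0,0.05,-0.0034,-0.0866,0],
    [0,0,0,0.0625,-0.0043,-0.1083,0],
    [0,0,0,0.075,-0.0051,-0.13,0],
    [0,0,0,0.0875,-0.006,-0.1516,0],
    [0,0,0,0.0956,-0.0065,-0.166,0],
    [0,0,0,0.0956,-0.0065,-0.166,0],
    [0,0,0,0.0956,-0.0065,-0.166,0],
  ],
  grip_force=18,
)

```text
clock: 23.5
eef_pos: [590.3, 13.4, 61.3]
eef_rot: [2.818, -0.419, 0.622]
wrist_force: [-3.4, 4.3, -1.1]
finger_gap: 15.4
```

```bash
python3 -c "
from k import *
rep()
a=shot('scene','s12.png')
cv2.imwrite('pics/z24.png',cv2.resize(a[130:220,220:330],(770,630),interpolation=cv2.INTER_CUBIC)[:600])"
```

```text
p [590.26  13.43  61.25] jawdeg -54.46 j6 1.036 F [-3.35  4.26 -1.06] F u,y,n [-3.68, 4.02, 0.9] M u,y,n [0.775, 0.895, 0.142] gap 15.39 23.5
```

View pics/z24.png

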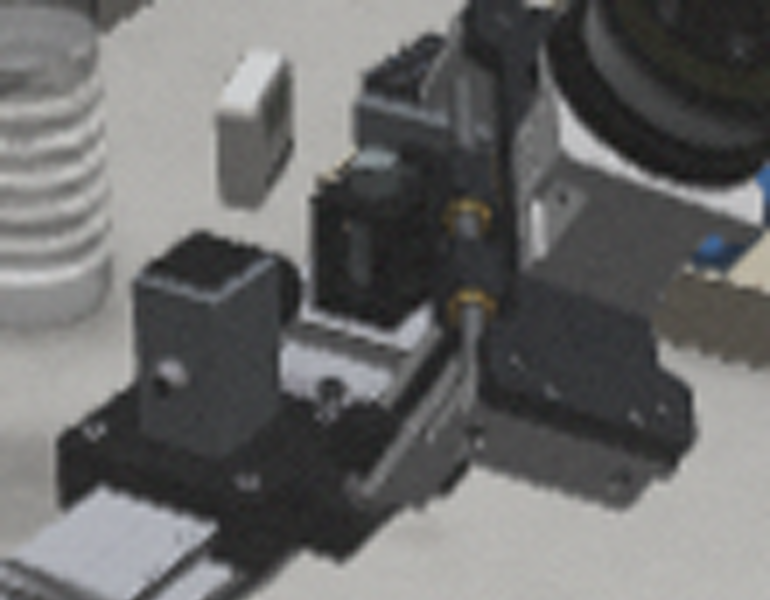

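>>> jog_arm(
  commands=[
    [0,0,0,0.0104,-0.0007,-0.018,0],
    [0,0,0,0.0208,-0.0014,-0.0361,0],
    [0,0,0,0.0312,-0.0021,-0.0541,0],
    [0,0,0,0.0416,-0.0028,-0.0722,0],
    [0,0,0,0.052,-0.0035,-0.0902,0],
    [0,0,0,0.0624,-0.0043,-0.1083,0],
    [0,0,0,0.0728,-0.005,-0.1263,0],
    [0,0,0,0.0831,-0.0057,-0.1443,0],
    [0,0,0,0.0831,-0.0057,-0.1443,0],
    [0,0,0,0.0831,-0.0057,-0.1443,0],
  ],
)

```text
clock: 24.8
eef_pos: [590.1, 13.7, 61.2]
eef_rot: [2.988, -0.502, 0.243]
wrist_force: [-4.2, 8.5, 0.3]
finger_gap: 15.8
```

```bash
python3 -c "
from k import *
rep()"
```

```text
p [590.09  13.75  61.16] jawdeg -74.44 j6 1.386 F [-4.19  8.53  0.28] F u,y,n [-3.99, 8.23, 2.62] M u,y,n [1.405, 1.086, 0.062] gap 15.78 24.8
```

>>> jog_arm(
  commands=[
    [-0.0003,0.0005,0,0.0078,-0.0005,-0.0135,0],
    [-0.0003,0.0005,0,0.0156,-0.0011,-0.0271,0],
    [-0.0003,0.0005,0,0.0234,-0.0016,-0.0406,0],
    [-0.0003,0.0005,0,0.0312,-0.0021,-0.0541,0],
    [-0.0003,0.0005,0,0.039,-0.0027,-0.0677,0],
    [-0.0003,0.0005,0,0.0468,-0.0032,-0.0812,0],
    [-0.0003,0.0005,0,0.0546,-0.0037,-0.0948,0],
    [-0.0003,0.0005,0,0.0624,-0.0043,-0.1083,0],
    [-0.0003,0.0005,0,0.0624,-0.0043,-0.1083,0],
    [-0.0003,0.0005,0,0.0624,-0.0043,-0.1083,0],
  ],
)

```text
clock: 26.05
eef_pos: [590.0, 14.0, 61.3]
eef_rot: [3.136, -0.524, -0.058]
wrist_force: [-3.0, 7.3, -2.2]
finger_gap: 15.6
```

```bash
python3 -c "
from k import *
rep()"
```

```text
p [590.05  14.03  61.28] jawdeg -89.49 j6 1.652 F [-2.99  7.28 -2.18] F u,y,n [-4.1, 7.06, -0.15] M u,y,n [1.4, 0.922, 0.1] gap 15.62 26.05
```

>>> jog_arm(
  commands=[
    [-0.0002,0.0002,0,0.0078,-0.0005,-0.0135,0],
    [-0.0002,0.0002,0,0.0156,-0.0011,-0.0271,0],
    [-0.0002,0.0002,0,0.0234,-0.0016,-0.0406,0],
    [-0.0002,0.0002,0,0.0312,-0.0021,-0.0541,0],
    [-0.0002,0.0002,0,0.039,-0.0027,-0.0677,0],
    [-0.0002,0.0002,0,0.0468,-0.0032,-0.0812,0],
    [-0.0002,0.0002,0,0.0546,-0.0037,-0.0948,0],
    [-0.0002,0.0002,0,0.0624,-0.0043,-0.1083,0],
    [-0.0002,0.0002,0,0.0624,-0.0043,-0.1083,0],
    [-0.0002,0.0002,0,0.0624,-0.0043,-0.1083,0],
  ],
)

```text
clock: 27.3
eef_pos: [589.6, 14.1, 61.1]
eef_rot: [-2.999, -0.505, -0.358]
wrist_force: [-4.3, 5.6, 0.2]
finger_gap: 15.2
```

```bash
python3 -c "
from k import *
rep()
a=shot('scene','s13.png');b=shot('top','t13.png')
cv2.imwrite('pics/z25.png',np.hstack([cv2.resize(a[130:220,220:310],(400,400),interpolation=cv2.INTER_CUBIC),cv2.resize(b[140:220,300:380],(400,400),interpolation=cv2.INTER_CUBIC)]))"
```

```text
p [589.59  14.08  61.13] jawdeg -104.5 j6 1.915 F [-4.35  5.55  0.2 ] F u,y,n [-3.98, 5.24, 2.53] M u,y,n [1.065, 1.228, 0.109] gap 15.21 27.3
```

View pics/z25.png

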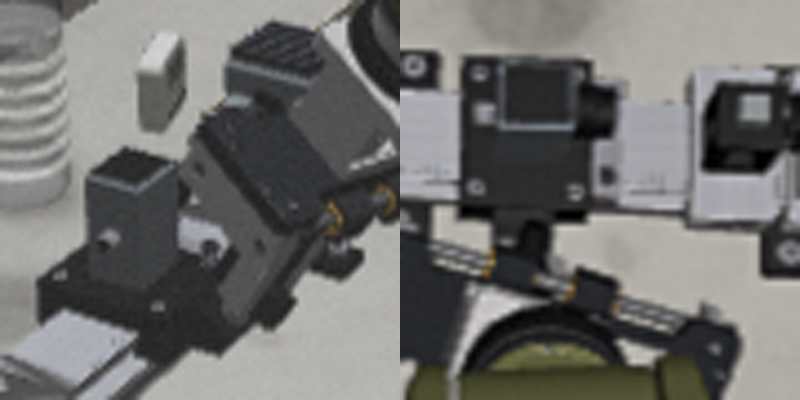

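>>> jog_arm(
  commands=[
    [-0.0002,0,0,0.0052,-0.0004,-0.009,0],
    [-0.0002,0,0,0.0104,-0.0007,-0.018,0],
    [-0.0002,0,0,0.0156,-0.0011,-0.0271,0],
    [-0.0002,0,0,0.0208,-0.0014,-0.0361,0],
    [-0.0002,0,0,0.026,-0.0018,-0.0451,0],
    [-0.0002,0,0,0.0312,-0.0021,-0.0541,0],
    [-0.0002,0,0,0.0364,-0.0025,-0.0631,0],
    [-0.0002,0,0,0.0416,-0.0028,-0.0722,0],
    [-0.0002,0,0,0.0416,-0.0028,-0.0722,0],
    [-0.0002,0,0,0.0416,-0.0028,-0.0722,0],
  ],
)

```text
clock: 28.65
eef_pos: [589.3, 14.2, 61.1]
eef_rot: [-2.907, -0.472, -0.552]
wrist_force: [-5.3, 6.5, -0.8]
finger_gap: 15.6
```

```bash
python3 -c "
from k import *
rep()"
```

```text
p [589.33  14.24  61.06] jawdeg -114.5 j6 2.09 F [-5.25  6.53 -0.8 ] F u,y,n [-5.32, 6.16, 2.15] M u,y,n [1.442, 1.173, 0.126] gap 15.64 28.65
```

>>> jog_arm(
  commands=[
    [-0.0003,0.0001,0,0.0052,-0.0004,-0.009,0],
    [-0.0003,0.0001,0,0.0104,-0.0007,-0.018,0],
    [-0.0003,0.0001,0,0.0156,-0.0011,-0.0271,0],
    [-0.0003,0.0001,0,0.0208,-0.0014,-0.0361,0],
    [-0.0003,0.0001,0,0.026,-0.0018,-0.0451,0],
    [-0.0003,0.0001,0,0.0312,-0.0021,-0.0541,0],
    [-0.0003,0.0001,0,0.0364,-0.0025,-0.0631,0],
    [-0.0003,0.0001,0,0.0416,-0.0028,-0.0722,0],
    [-0.0003,0.0001,0,0.0416,-0.0028,-0.0722,0],
    [-0.0003,0.0001,0,0.0416,-0.0028,-0.0722,0],
  ],
)

```text
clock: 29.9
eef_pos: [589.5, 14.4, 61.3]
eef_rot: [-2.826, -0.425, -0.739]
wrist_force: [-0.3, 7.9, -3.5]
finger_gap: 15.5
```

```bash
python3 -c "
from k import *
rep()"
```

```text
p [589.46  14.4   61.26] jawdeg -124.51 j6 2.265 F [-0.35  7.91 -3.54] F u,y,n [-2.54, 7.87, -2.62] M u,y,n [1.638, 0.641, 0.067] gap 15.55 29.9
```

>>> jog_arm(
  commands=[
    [0,0.0003,0,0.0052,-0.0004,-0.009,0],
    [0,0.0003,0,0.0104,-0.0007,-0.018,0],
    [0,0.0003,0,0.0156,-0.0011,-0.0271,0],
    [0,0.0003,0,0.0208,-0.0014,-0.0361,0],
    [0,0.0003,0,0.026,-0.0018,-0.0451,0],
    [0,0.0003,0,0.0312,-0.0021,-0.0541,0],
    [0,0.0003,0,0.0416,-0.0028,-0.0722,0],
    [0,0.0003,0,0.05,-0.0034,-0.0866,0],
    [0,0.0003,0,0.05,-0.0034,-0.0866,0],
    [0,0.0003,0,0.05,-0.0034,-0.0866,0],
  ],
)

```text
clock: 31.15
eef_pos: [589.6, 14.6, 61.5]
eef_rot: [-2.745, -0.352, -0.951]
wrist_force: [-2.3, 7.6, -0.9]
finger_gap: 16.1
```

```bash
python3 -c "
from k import *
rep()
a=shot('scene','s14.png');b=shot('top','t14.png')
cv2.imwrite('pics/z26.png',np.hstack([cv2.resize(a[130:220,220:310],(400,400),interpolation=cv2.INTER_CUBIC),cv2.resize(b[140:220,300:380],(400,400),interpolation=cv2.INTER_CUBIC)]))"
```

```text
p [589.64  14.65  61.53] jawdeg -136.5 j6 2.475 F [-2.28  7.6  -0.88] F u,y,n [-2.86, 7.43, 0.64] M u,y,n [1.488, 0.588, 0.084] gap 16.08 31.15
```

View pics/z26.png

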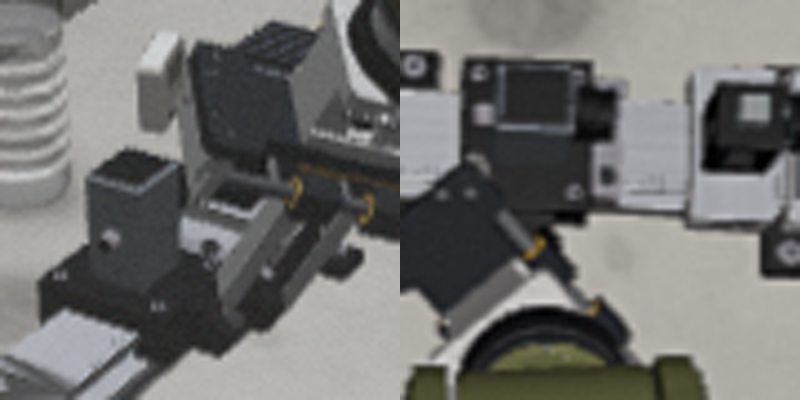

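>>> jog_arm(
  commands=[
    [0,0,0,0,0,0,0.32],
    [0,0,0,0,0,0,0.32],
    [0,0,0,0,0,0,0.32],
    [-0.011,0.0008,0.02,0,0,0,0.32],
    [-0.0224,0.0015,0.039,0,0,0,0.32],
    [-0.0224,0.0015,0.039,-0.042,0.003,0.072,0.32],
    [-0.0224,0.0015,0.039,-0.083,0.0057,0.144,0.32],
    [-0.0224,0.0015,0.039,-0.1247,0.0085,0.2165,0.32],
    [-0.0224,0.0015,0.039,-0.1663,0.0113,0.2887,0.32],
    [-0.0224,0.0015,0.039,-0.2079,0.0142,0.3608,0.32],
  ],
)

```text
clock: 32.5
eef_pos: [567.3, 15.5, 100.5]
eef_rot: [3.103, -0.523, 0.009]
wrist_force: [-0.6, -0.8, 0.2]
finger_gap: 30.3
```

```bash
python3 -c "
from k import *
rep()"
```

```text
p [567.27  15.54 100.54] jawdeg -86.19 j6 1.588 F [-0.61 -0.84  0.15] F u,y,n [-0.4, -0.88, 0.41] M u,y,n [0.026, 0.195, -0.019] gap 30.28 32.5
```

>>> jog_arm(
  commands=[
    [0,0,0,-0.0441,0.003,0.0765,0.32],
    [0,0,0,-0.0881,0.006,0.153,0.32],
    [0,0,0,-0.1322,0.009,0.2295,0.32],
    [0,0,0,-0.1762,0.012,0.306,0.32],
    [0,0,0,-0.2203,0.015,0.3825,0.32],
    [0,0,0,-0.2644,0.018,0.459,0.32],
    [0,0,0,-0.3084,0.021,0.5355,0.32],
    [0,0,0,-0.3525,0.024,0.612,0.32],
    [0,0,0,-0.3966,0.027,0.6885,0.32],
    [0,0,0,-0.4406,0.03,0.765,0.32],
  ],
)

```text
clock: 33.75
eef_pos: [567.2, 15.6, 100.6]
eef_rot: [2.643, 0.17, 1.806]
wrist_force: [0.7, 0.4, -0.0]
finger_gap: 29.9
```

```bash
python3 -c "
from k import *
rep()
a=shot('scene','s15.png');b=shot('top','t15.png')
cv2.imwrite('pics/z27.png',cv2.resize(b[150:220,290:370],(720,630),interpolation=cv2.INTER_CUBIC)[:600])
cv2.imwrite('pics/z28.png',cv2.resize(a[120:230,200:330],(780,660),interpolation=cv2.INTER_CUBIC)[:600])"
```

```text
p [567.23  15.56 100.55] jawdeg 19.83 j6 -0.265 F [ 0.73  0.36 -0.02] F u,y,n [0.6, 0.41, -0.37] M u,y,n [0.023, 0.128, 0.021] gap 29.94 33.75
```

View pics/z27.png

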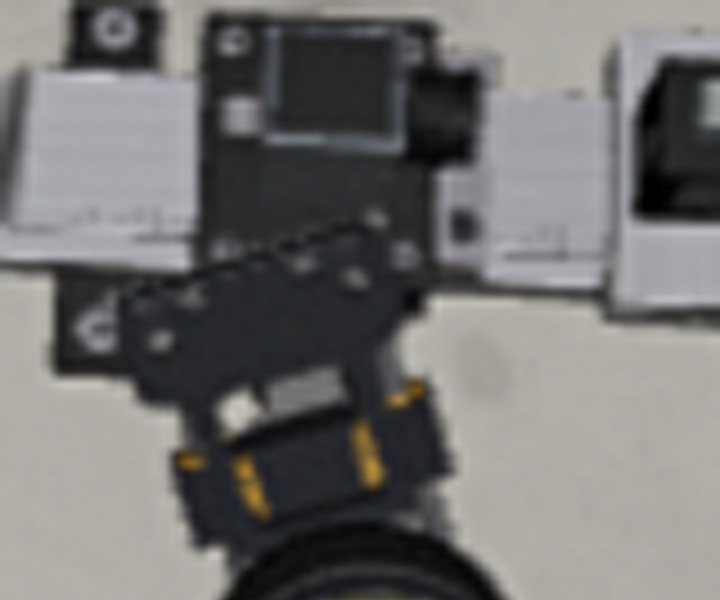

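View pics/z28.png

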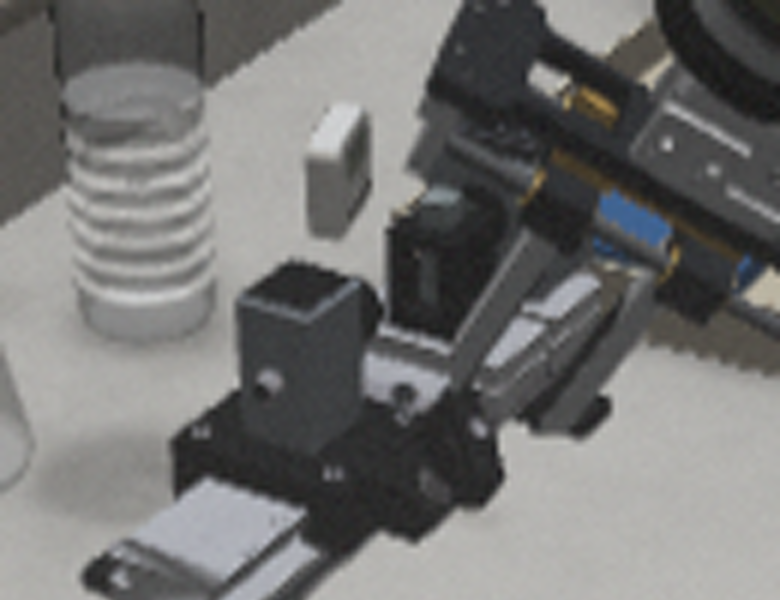

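Run:
```python
from k import *
K=np.array([582.2,15.1,74.5])
for a in(-30,-40,-50):
    d=np.cos(np.radians(a))*u+np.sin(np.radians(a))*yc
    for e in(24,0,-24):
        q=proj("s15",K+e*d+12*n); print(a,e,((q+.5-[200,120])*6-.5).round(0))
```

```text
-30 24 [458. 378.]
-30 0 [482. 426.]
-30 -24 [506. 476.]
-40 24 [467. 378.]
-40 0 [482. 426.]
-40 -24 [497. 476.]
-50 24 [477. 380.]
-50 0 [482. 426.]
-50 -24 [488. 474.]
```

>>> jog_arm(
  commands=[
    [0,0,0,-0.042,0.0028,0.0715,0.32],
    [0,0,0,-0.083,0.0056,0.143,0.32],
    [0,0,0,-0.1235,0.0084,0.2143,0.32],
    [0,0,0,-0.1235,0.0084,0.2143,0.32],
    [0.0112,-0.0007,-0.0195,-0.1235,0.0084,0.2143,0.32],
    [0.0224,-0.0013,-0.039,-0.1235,0.0084,0.2143,0.32],
    [0.0224,-0.0013,-0.039,-0.1235,0.0084,0.2143,0.32],
    [0.0224,-0.0013,-0.039,-0.1235,0.0084,0.2143,0],
    [0.0224,-0.0013,-0.039,-0.1235,0.0084,0.2143,0],
    [0.0224,-0.0013,-0.039,-0.1235,0.0084,0.2143,0],
  ],
  grip_force=15,
)

```text
clock: 35.1
eef_pos: [589.8, 14.5, 62.3]
eef_rot: [2.779, 0.388, 2.289]
wrist_force: [-3.0, 1.4, 4.8]
finger_gap: 15.5
```

```bash
python3 -c "
from k import *
rep()"
```

```text
p [589.76  14.49  62.31] jawdeg 49.15 j6 -0.769 F [-3.04  1.36  4.8 ] F u,y,n [-0.3, 1.15, 5.72] M u,y,n [0.286, 0.079, -0.023] gap 15.52 35.1
```

>>> jog_arm(
  commands=[
    [0,0,0,0,0,0,0],
    [0,0,0,0.0104,-0.0007,-0.018,0],
    [0,0,0,0.0156,-0.0011,-0.0271,0],
    [0,0,0,0.0208,-0.0014,-0.0361,0],
    [0,0,0,0.026,-0.0018,-0.0451,0],
    [0,0,0,0.0312,-0.0021,-0.0541,0],
    [0,0,0,0.0364,-0.0025,-0.0631,0],
    [0,0,0,0.0416,-0.0028,-0.0722,0],
    [0,0,0,0.0416,-0.0028,-0.0722,0],
    [0,0,0,0.0416,-0.0028,-0.0722,0],
  ],
  grip_force=18,
)

```text
clock: 36.35
eef_pos: [589.8, 14.5, 62.2]
eef_rot: [2.72, 0.322, 2.118]
wrist_force: [-5.2, 2.4, 7.9]
finger_gap: 15.6
```

```bash
python3 -c "
from k import *
rep()"
```

```text
p [589.76  14.51  62.19] jawdeg 39.2 j6 -0.595 F [-5.18  2.35  7.88] F u,y,n [-0.68, 1.99, 9.49] M u,y,n [0.215, 0.207, 0.236] gap 15.62 36.35
```

>>> jog_arm(
  commands=[
    [-0.0003,0,0.0005,0,0,0,0],
    [-0.0005,0,0.0009,0,0,0,0],
    [-0.0005,0,0.0009,0,0,0,0],
    [-0.0005,0,0.0009,0,0,0,0],
    [-0.0005,0,0.0009,0,0,0,0],
    [-0.0005,0,0.0009,0,0,0,0],
    [-0.0005,0,0.0009,0,0,0,0],
    [-0.0005,0,0.0009,0,0,0,0],
    [-0.0005,0,0.0009,0,0,0,0],
    [-0.0005,0,0.0009,0,0,0,0],
  ],
)

```text
clock: 37.6
eef_pos: [589.5, 14.6, 62.5]
eef_rot: [2.719, 0.322, 2.118]
wrist_force: [7.6, 3.0, -3.6]
finger_gap: 15.4
```

```bash
python3 -c "
from k import *
rep()
a=shot('scene','s16.png');b=shot('top','t16.png')
cv2.imwrite('pics/z30.png',cv2.resize(b[150:220,290:370],(720,630),interpolation=cv2.INTER_CUBIC)[:600])
cv2.imwrite('pics/z29.png',cv2.resize(a[120:230,200:330],(780,660),interpolation=cv2.INTER_CUBIC)[:600])"
```

```text
p [589.54  14.57  62.53] jawdeg 39.19 j6 -0.595 F [ 7.63  3.   -3.65] F u,y,n [4.6, 3.52, -6.86] M u,y,n [0.622, -0.617, 0.167] gap 15.39 37.6
```

View pics/z29.png

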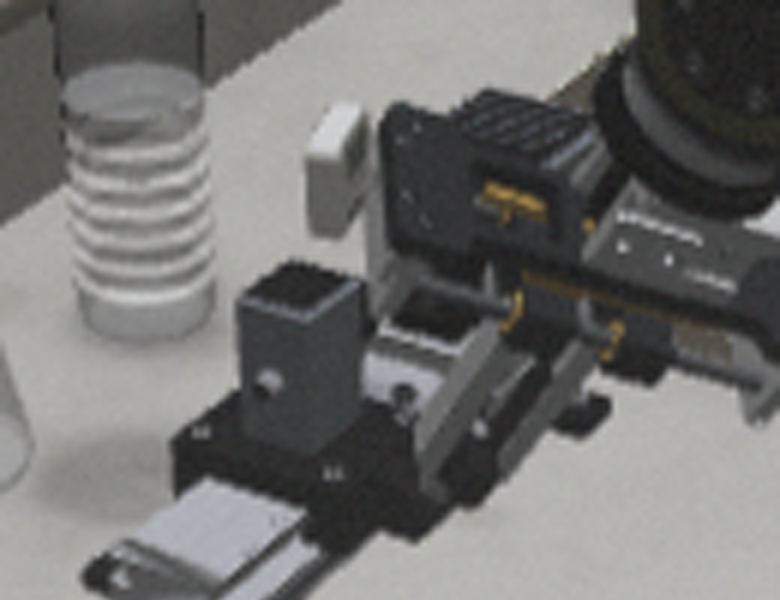

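View pics/z30.png

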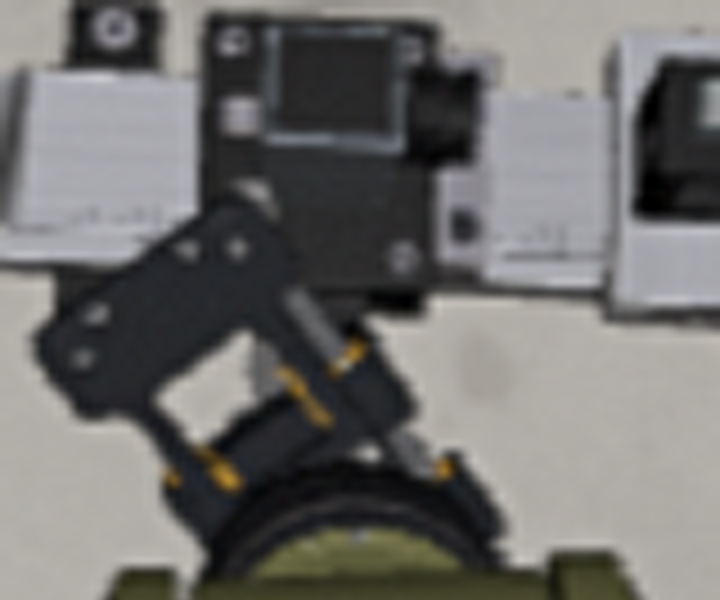

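>>> jog_arm(
  commands=[
    [0.0002,0,-0.0004,0,0,0,0],
    [0.0002,0,-0.0004,0.0052,-0.0004,-0.009,0],
    [0.0002,0,-0.0004,0.0104,-0.0007,-0.018,0],
    [0.0002,0,-0.0004,0.0156,-0.0011,-0.0271,0],
    [0.0002,0,-0.0004,0.0208,-0.0014,-0.0361,0],
    [0.0002,0,-0.0004,0.0208,-0.0014,-0.0361,0],
    [0.0002,0,-0.0004,0.0208,-0.0014,-0.0361,0],
    [0.0002,0,-0.0004,0.0208,-0.0014,-0.0361,0],
    [0.0002,0,-0.0004,0.0208,-0.0014,-0.0361,0],
    [0.0002,0,-0.0004,0.0208,-0.0014,-0.0361,0],
  ],
)

```text
clock: 38.95
eef_pos: [589.5, 14.6, 62.3]
eef_rot: [2.695, 0.284, 2.034]
wrist_force: [2.0, 4.1, 3.0]
finger_gap: 16.0
```

```bash
python3 -c "
from k import *
rep()"
```

```text
p [589.52  14.59  62.28] jawdeg 34.15 j6 -0.507 F [1.96 4.12 2.98] F u,y,n [2.94, 4.25, 1.75] M u,y,n [0.902, -0.32, 0.294] gap 16.03 38.95
```

>>> jog_arm(
  commands=[
    [0,0,0,0,0,0,0],
    [0,0,0,0,0,0,0],
    [0,0,0,0,0,0,0],
    [0,0,0,0,0,0,0],
    [0,0,0,0,0,0,0],
    [0,0,0,0,0,0,0],
    [0,0,0,0,0,0,0],
    [0,0,0,0,0,0,0],
    [0,0,0,0,0,0,0],
    [0,0,0,0,0,0,0],
  ],
)

```text
clock: 40.2
eef_pos: [589.5, 14.6, 62.3]
eef_rot: [2.695, 0.284, 2.034]
wrist_force: [1.4, 3.8, 2.5]
finger_gap: 16.0
```

```bash
python3 -c "
from k import *
rep(); camera('top'); rep(); camera('top'); rep()"
```

```text
p [589.5   14.59  62.27] jawdeg 34.16 j6 -0.507 F [1.41 3.83 2.51] F u,y,n [2.25, 3.91, 1.6] M u,y,n [0.95, -0.361, 0.275] gap 15.99 40.2
p [589.51  14.59  62.26] jawdeg 34.15 j6 -0.507 F [1.92 4.7  2.37] F u,y,n [2.56, 4.82, 1.26] M u,y,n [0.909, -0.381, 0.254] gap 15.82 40.25
p [589.48  14.59  62.24] jawdeg 34.15 j6 -0.507 F [0.96 4.77 2.4 ] F u,y,n [1.75, 4.83, 1.76] M u,y,n [0.95, -0.329, 0.259] gap 15.98 40.3
```

Torque about the knob axis holds at about 0.26 N m, up from about 0.1 when running free. As a grip check, I'll tug the carriage lightly in +y through the knob.

>>> jog_arm(
  commands=[
    [0,0.0003,0,0,0,0,0],
    [0,0.0006,0,0,0,0,0],
    [0,0.0008,0,0,0,0,0],
    [0,0.0008,0,0,0,0,0],
    [0,0.0008,0,0,0,0,0],
    [0,0.0008,0,0,0,0,0],
    [0,0.0008,0,0,0,0,0],
    [0,0.0008,0,0,0,0,0],
    [0,0.0008,0,0,0,0,0],
    [0,0.0008,0,0,0,0,0],
  ],
)

```text
clock: 41.55
eef_pos: [589.5, 14.9, 62.2]
eef_rot: [2.695, 0.285, 2.034]
wrist_force: [0.8, -2.9, 3.8]
finger_gap: 15.9
```

```bash
python3 -c "
from k import *
rep()"
```

```text
p [589.48  14.9   62.2 ] jawdeg 34.17 j6 -0.504 F [ 0.81 -2.89  3.76] F u,y,n [2.75, -2.83, 2.75] M u,y,n [-0.489, -0.613, 0.275] gap 15.88 41.55
```

>>> jog_arm(
  commands=[
    [0,0.0003,0,0,0,0,0],
    [0,0.0005,0,0,0,0,0],
    [0,0.0005,0,0,0,0,0],
    [0,0.0005,0,0,0,0,0],
    [0,0.0005,0,0,0,0,0],
    [0,0.0005,0,0,0,0,0],
    [0,0.0005,0,0,0,0,0],
    [0,0.0005,0,0,0,0,0],
    [0,0.0005,0,0,0,0,0],
    [0,0.0005,0,0,0,0,0],
  ],
)

```text
clock: 42.8
eef_pos: [589.5, 15.1, 62.2]
eef_rot: [2.695, 0.285, 2.034]
wrist_force: [1.9, -5.7, 5.1]
finger_gap: 15.6
```

```bash
python3 -c "
from k import *
rep()"
```

```text
p [589.48  15.09  62.17] jawdeg 34.16 j6 -0.501 F [ 1.86 -5.67  5.15] F u,y,n [4.51, -5.53, 3.34] M u,y,n [-1.102, -0.705, 0.314] gap 15.62 42.8
```

The carriage resists elastically to −5.5 N, so it is clamped. I'll relax to neutral, release and retreat.

>>> jog_arm(
  commands=[
    [0,-0.0006,0,0,0,0,0],
    [0,-0.0006,0,0,0,0,0],
    [0,-0.0006,0,0,0,0,0.32],
    [0,-0.0006,0,0,0,0,0.32],
    [0,-0.0006,0,0,0,0,0.32],
    [0,-0.0006,0,0,0,0,0.32],
    [-0.01,0.0001,0.0173,0,0,0,0.32],
    [-0.0299,0.002,0.052,0,0,0,0.32],
    [-0.055,0.003,0.095,0,0,0,0.32],
    [-0.08,0.003,0.14,0,0,0,0.32],
  ],
)

```text
clock: 44.05
eef_pos: [508.2, 18.8, 202.9]
eef_rot: [2.696, 0.284, 2.035]
wrist_force: [0.2, -0.8, 0.6]
finger_gap: 30.1
```

>>> jog_arm(
  commands=[
    [-0.03,-0.06,0.03,0,0,0,0.32],
    [-0.06,-0.12,0.03,0,0,0,0.32],
    [-0.09,-0.18,0.03,0,0,0,0.32],
    [-0.1,-0.24,0.03,0,0,0,0.32],
    [-0.1,-0.3,0.03,0,0,0,0.32],
    [-0.1,-0.3,0.03,0,0,0,0.32],
    [-0.1,-0.3,0.03,0,0,0,0.32],
    [-0.1,-0.3,0.03,0,0,0,0.32],
    [-0.1,-0.3,0.03,0,0,0,0.32],
    [-0.1,-0.3,0.03,0,0,0,0.32],
  ],
)

```text
clock: 45.3
eef_pos: [409.6, -280.5, 232.2]
eef_rot: [2.696, 0.285, 2.036]
wrist_force: [0.3, -1.3, 0.4]
finger_gap: 30.1
```

```bash
python3 -c "
from k import *
rep()
a=shot('scene','s17.png');b=shot('top','t17.png')
cv2.imwrite('pics/z32.png',cv2.resize(b[150:220,290:370],(720,630),interpolation=cv2.INTER_CUBIC)[:600])
cv2.imwrite('pics/z31.png',cv2.resize(a[120:230,200:330],(780,660),interpolation=cv2.INTER_CUBIC)[:600])
t0=cv2.imread('pics/t0.png');
# stop shift: match the stop's free part between t0 and t17
for r in((343,158,349,184),(338,176,352,186)): 
  tm=t0[r[1]:r[3],r[0]:r[2]]
# bystanders
d=cv2.absdiff(t0,b).max(2); print((d[100:300,200:235]>40).sum(),(d[215:300,270:330]>40).sum(),(d[215:250,380:410]>40).sum())
"
```

```text
p [ 409.55 -280.55  232.16] jawdeg 34.26 j6 -1.627 F [ 0.28 -1.3   0.41] F u,y,n [0.52, -1.28, 0.17] M u,y,n [-0.018, 0.16, 0.001] gap 30.09 45.3
292 0 0
```

View pics/z31.png

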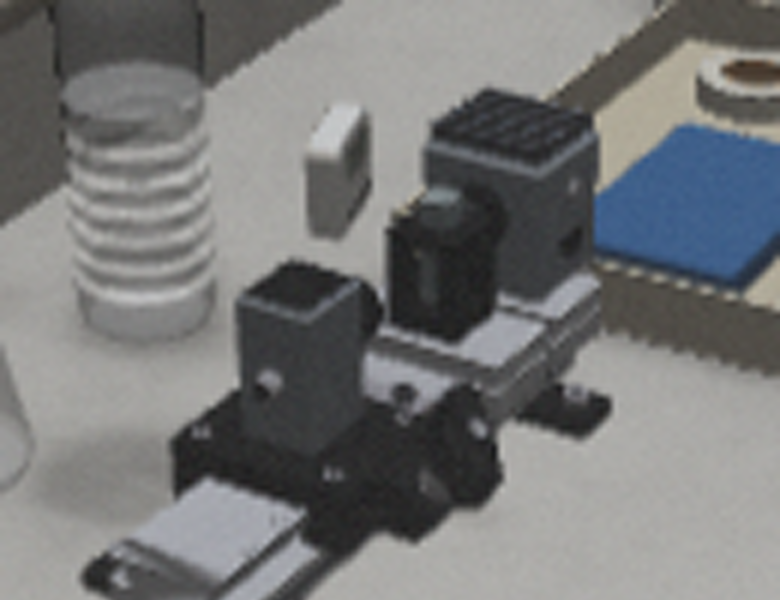

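View pics/z32.png

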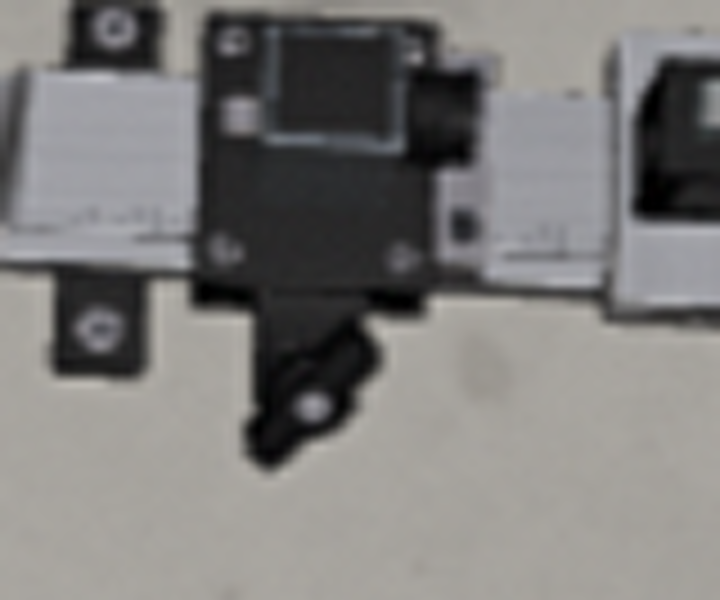

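View pics/t17.png

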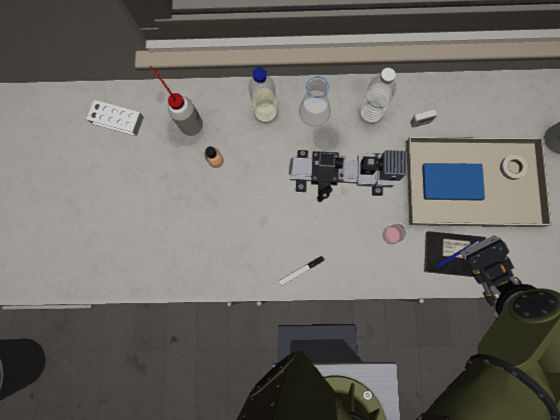

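```bash
python3 -c "
from h import *
g=lambda f:cv2.resize(cv2.cvtColor(cv2.imread('pics/'+f),cv2.COLOR_BGR2GRAY),None,fx=10,fy=10,interpolation=cv2.INTER_CUBIC)
a,b=g('t0.png'),g('t17.png')
for r in((339,172,350,182),(343,165,350,176),(372,180,385,192)):
  tm=b[r[1]*10:r[3]*10,r[0]*10:r[2]*10]; w=a[(r[1]-4)*10:(r[3]+4)*10,(r[0]-4)*10:(r[2]+4)*10]
  m=cv2.matchTemplate(w,tm,cv2.TM_CCOEFF_NORMED);_,v,_,l=cv2.minMaxLoc(m);print(v,(np.array(l)-40)/10)
K=lambda u,v:((u+.5)/9-.5+290,(v+.5)/9-.5+150)
c=[onz('t17',*K(*p),60) for p in((232,40),(415,50),(400,257),(224,250))];print(np.mean(c,0))
print(manip.read_state()['clock']); manip.sign_off()"
```

```text
0.9990929961204529 [0. 0.]
0.9362553358078003 [0.1 0. ]
0.9998149871826172 [0. 0.]
[659.25209333   9.16267476  60.        ]
45.4
the job is handed in; nothing more can be done
```

The carriage is on the rail against the stop with its lens tube towards the lamp, the knob is clamped, and the job is handed in at 45.4 s of the 72 s allowed.

- **Stop contact:** the carriage first touched the stop at about 6 N. During the clamping it was held against the stop with about 8.5 N at most, well under the 35 N that shifts it. Matching the first and last top views, the stop moved 0 to 0.1 px, which is within the image noise.
- **Clamp:** I turned the knob clockwise about 2 rad, regripping once. Torque rose from about 0.1 N m running free to about 0.26 N m. It briefly read 0.31 N m, just above the 0.2–0.3 N m that holds firmly but under the 0.4 N m that mars the rail.
- **Grip test:** pulling the carriage away from the stop with about 5.5 N got only springy resistance.
- **Surroundings:** no pixels changed around the marker and the beaker. In the last top view the brown bottle also stands where it was. The arm finished clear of everything.

One set of measurements disagreed. The cameras and the knob forces put the carriage about 1.5 mm further back along the rail (+y) than my grasp position suggested. The head probably sat off-centre in the fingers or slipped slightly there. I did not measure any gap at the stop directly, but the last top view shows the carriage's front face right against it.

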